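Sort bottles by heft into a paddle-latched store box

TASK

Some of the identical amber bottles on the right are full and some are empty, which only their weight tells. Lift the paddle on the blue lid to free the latch and swing the lid open, stand every full bottle upright inside the box and every empty one upright in the green tray, then shut the lid until it latches. Leave the other things on the worktop where they are.

Things in the scene. Friction and masses are not known exactly. Their poses are not given: they have to be found in the camera images.
- box: White store box, fixed to the worktop, 164 (own x) x 292 (own y) x 134 mm tall without its lid, walls and floor 6 mm thick, empty inside at the start. Origin: centre of its underside; its x axis points from its latch (front) side to its hinge side, y to the left, z up. Under the middle of the front rim a steel strike (60 mm wide, 9 mm deep, 15 mm below the rim) juts inward; the inside is otherwise plain, 152 x 280 mm.
- lid (a joint): Angle in rad of the blue lid, 0 shut, 1.57 upright, 1.75 stop. It swings up about the box's y axis on a stiff hinge and stays at whatever angle it is left; swinging it takes 2 to 5 N at its front edge. While the pawl is under the strike it cannot be opened. Pressed down near its front edge, on the bare lid to either side of the paddle, with about 12 to 22 N it snaps shut by itself.
- lid_hinge (a point): Middle of the lid's hinge axis (which runs along the box's y): 82 mm behind the box's origin, 140 mm above the worktop.
- lid_front (a point): Middle of the upper front edge of the lid, 170 mm from the hinge axis and 6 mm above it when shut. The lid is a slab 172 x 296 mm, 12 mm thick, centred on the hinge axis's height.
- paddle_rod (a point): Middle of the paddle's orange grip rod: a round bar of 10 mm diameter, 65 mm free length between two black ears, parallel to the hinge axis. Its axis stands 31 mm above the paddle's plate, so that two fingers can straddle it from above. With all shut it lies 157 mm in front of the hinge axis and 46 mm above it.
- paddle (a joint): Angle in rad of the black paddle on top of the lid near its front edge: 0 lying flat, 0.55 fully lifted (stop). Its pivot, parallel to the lid hinge, lies 52 mm behind and 34 mm below the rod (lid shut: 105 mm in front of the hinge axis, 12 mm above it). Its front edge with the rod is lifted against a spring (about 2 to 5 N at the rod); it drops back when let go.
- pawl (a joint): Travel in m of the spring pawl hidden under the middle of the lid near its front edge (it hangs to 41 mm below the underside, 20 to 30 mm behind the front edge): 0 thrown forward under the strike, 0.014 fully withdrawn. Lifting the paddle withdraws it in proportion; it is free of the strike beyond 0.007. It springs back when the paddle drops, and rides over the strike by itself when the lid is pressed shut.
- tray: Green open tray, fixed, 240 (own x) x 128 (own y) x 60 mm, walls and floor 4 mm. Origin: centre of its underside, x along its length, z up.
- bottle_a_mid (a point): Centre (41 mm above the underside) of one of up to six outwardly identical closed amber glass bottles with black caps, 82 mm tall: body 43 mm across up to 66 mm height, cap 30 mm across above; a thick smooth foot, so it slides rather than topples when knocked. Full ones weigh 0.25 to 0.35 kg, empty ones 0.06 to 0.08 kg; which is which cannot be seen. z axis up when it stands. Absent in some starts.
- bottle_b_mid (a point): Centre (41 mm above the underside) of one of up to six outwardly identical closed amber glass bottles with black caps, 82 mm tall: body 43 mm across up to 66 mm height, cap 30 mm across above; a thick smooth foot, so it slides rather than topples when knocked. Full ones weigh 0.25 to 0.35 kg, empty ones 0.06 to 0.08 kg; which is which cannot be seen. z axis up when it stands. Absent in some starts.
- bottle_c_mid (a point): Centre (41 mm above the underside) of one of up to six outwardly identical closed amber glass bottles with black caps, 82 mm tall: body 43 mm across up to 66 mm height, cap 30 mm across above; a thick smooth foot, so it slides rather than topples when knocked. Full ones weigh 0.25 to 0.35 kg, empty ones 0.06 to 0.08 kg; which is which cannot be seen. z axis up when it stands. Absent in some starts.
- bottle_d_mid (a point): Centre (41 mm above the underside) of one of up to six outwardly identical closed amber glass bottles with black caps, 82 mm tall: body 43 mm across up to 66 mm height, cap 30 mm across above; a thick smooth foot, so it slides rather than topples when knocked. Full ones weigh 0.25 to 0.35 kg, empty ones 0.06 to 0.08 kg; which is which cannot be seen. z axis up when it stands. Absent in some starts.
- bottle_e_mid (a point): Centre (41 mm above the underside) of one of up to six outwardly identical closed amber glass bottles with black caps, 82 mm tall: body 43 mm across up to 66 mm height, cap 30 mm across above; a thick smooth foot, so it slides rather than topples when knocked. Full ones weigh 0.25 to 0.35 kg, empty ones 0.06 to 0.08 kg; which is which cannot be seen. z axis up when it stands. Absent in some starts.
- bottle_f_mid (a point): Centre (41 mm above the underside) of one of up to six outwardly identical closed amber glass bottles with black caps, 82 mm tall: body 43 mm across up to 66 mm height, cap 30 mm across above; a thick smooth foot, so it slides rather than topples when knocked. Full ones weigh 0.25 to 0.35 kg, empty ones 0.06 to 0.08 kg; which is which cannot be seen. z axis up when it stands. Absent in some starts.
- bottle_a: The same bottle; origin at the centre of its underside.
- bottle_b: The same bottle; origin at the centre of its underside.
- bottle_c: The same bottle; origin at the centre of its underside.
- bottle_d: The same bottle; origin at the centre of its underside.
- bottle_e: The same bottle; origin at the centre of its underside.
- bottle_f: The same bottle; origin at the centre of its underside.
- stopper: Bystander: the red-brown rubber stopper, 35 mm across, 27 mm tall; origin at the centre of its underside.
- vial: Bystander: the small sample vial with a white cap, 22 mm across, 43 mm tall; origin at the centre of its underside.
- crucible: Bystander: the white porcelain crucible, 50 mm across, 37 mm tall; origin at the centre of its underside.
Things that resemble listed ones, but are neither listed nor needed, are in the scene too. Leave any red or yellow look-alike of the bottle_f alone.

How it is judged:
On the way, in this order (a step that is already met when the one before it is completed fails the run):
1. the paddle is lifted and the pawl withdrawn from the strike (value of joint pawl above 0.006 m), for 0.05 s.
2. the lid is swung open (beyond 1.2 rad) (value of joint lid above 1.2 rad), for 0.2 s.
3. every full bottle (over 1.5 N) stands upright in the box and every empty one in the tray, while the lid is still open (((z of bottle_a_mid in the frame of box between 0.04 and 0.054 m and angle between bottle_a_mid's own z axis and vertical below 0.2 rad and x of bottle_a_mid in the frame of box between -0.076 and 0.076 m and y of bottle_a_mid in the frame of box between -0.14 and 0.14 m and contact force between bottle_a and box above 1.5 N) or (z of bottle_a_mid in the frame of tray between 0.038 and 0.052 m and angle between bottle_a_mid's own z axis and vertical below 0.2 rad and x of bottle_a_mid in the frame of tray between -0.116 and 0.116 m and y of bottle_a_mid in the frame of tray between -0.06 and 0.06 m and contact force between bottle_a and tray below 1.5 N)) and ((z of bottle_b_mid in the frame of box between 0.04 and 0.054 m and angle between bottle_b_mid's own z axis and vertical below 0.2 rad and x of bottle_b_mid in the frame of box between -0.076 and 0.076 m and y of bottle_b_mid in the frame of box between -0.14 and 0.14 m and contact force between bottle_b and box above 1.5 N) or (z of bottle_b_mid in the frame of tray between 0.038 and 0.052 m and angle between bottle_b_mid's own z axis and vertical below 0.2 rad and x of bottle_b_mid in the frame of tray between -0.116 and 0.116 m and y of bottle_b_mid in the frame of tray between -0.06 and 0.06 m and contact force between bottle_b and tray below 1.5 N)) and ((z of bottle_c_mid in the frame of box between 0.04 and 0.054 m and angle between bottle_c_mid's own z axis and vertical below 0.2 rad and x of bottle_c_mid in the frame of box between -0.076 and 0.076 m and y of bottle_c_mid in the frame of box between -0.14 and 0.14 m and contact force between bottle_c and box above 1.5 N) or (z of bottle_c_mid in the frame of tray between 0.038 and 0.052 m and angle between bottle_c_mid's own z axis and vertical below 0.2 rad and x of bottle_c_mid in the frame of tray between -0.116 and 0.116 m and y of bottle_c_mid in the frame of tray between -0.06 and 0.06 m and contact force between bottle_c and tray below 1.5 N)) and ((z of bottle_d_mid in the frame of box between 0.04 and 0.054 m and angle between bottle_d_mid's own z axis and vertical below 0.2 rad and x of bottle_d_mid in the frame of box between -0.076 and 0.076 m and y of bottle_d_mid in the frame of box between -0.14 and 0.14 m and contact force between bottle_d and box above 1.5 N) or (z of bottle_d_mid in the frame of tray between 0.038 and 0.052 m and angle between bottle_d_mid's own z axis and vertical below 0.2 rad and x of bottle_d_mid in the frame of tray between -0.116 and 0.116 m and y of bottle_d_mid in the frame of tray between -0.06 and 0.06 m and contact force between bottle_d and tray below 1.5 N)) and ((z of bottle_e_mid in the frame of box between 0.04 and 0.054 m and angle between bottle_e_mid's own z axis and vertical below 0.2 rad and x of bottle_e_mid in the frame of box between -0.076 and 0.076 m and y of bottle_e_mid in the frame of box between -0.14 and 0.14 m and contact force between bottle_e and box above 1.5 N) or (z of bottle_e_mid in the frame of tray between 0.038 and 0.052 m and angle between bottle_e_mid's own z axis and vertical below 0.2 rad and x of bottle_e_mid in the frame of tray between -0.116 and 0.116 m and y of bottle_e_mid in the frame of tray between -0.06 and 0.06 m and contact force between bottle_e and tray below 1.5 N)) and ((z of bottle_f_mid in the frame of box between 0.04 and 0.054 m and angle between bottle_f_mid's own z axis and vertical below 0.2 rad and x of bottle_f_mid in the frame of box between -0.076 and 0.076 m and y of bottle_f_mid in the frame of box between -0.14 and 0.14 m and contact force between bottle_f and box above 1.5 N) or (z of bottle_f_mid in the frame of tray between 0.038 and 0.052 m and angle between bottle_f_mid's own z axis and vertical below 0.2 rad and x of bottle_f_mid in the frame of tray between -0.116 and 0.116 m and y of bottle_f_mid in the frame of tray between -0.06 and 0.06 m and contact force between bottle_f and tray below 1.5 N)) and value of joint lid above 0.6 rad), for 0.2 s.
4. the lid is shut and the pawl has snapped under the strike (value of joint lid below 0.04 rad and value of joint pawl below 0.004 m), for 0.2 s.
At the end, for the whole second after the job is handed in: Each full bottle present (resting with over 1.5 N) stands upright (within 0.2 rad) on the floor of the box, each empty one upright on the floor of the tray, all at rest; lid shut (below 0.04 rad), pawl thrown (below 4 mm), paddle down (below 0.1 rad) (all of step 4 and ((z of bottle_a_mid in the frame of box between 0.04 and 0.054 m and angle between bottle_a_mid's own z axis and vertical below 0.2 rad and x of bottle_a_mid in the frame of box between -0.076 and 0.076 m and y of bottle_a_mid in the frame of box between -0.14 and 0.14 m and contact force between bottle_a and box above 1.5 N) or (z of bottle_a_mid in the frame of tray between 0.038 and 0.052 m and angle between bottle_a_mid's own z axis and vertical below 0.2 rad and x of bottle_a_mid in the frame of tray between -0.116 and 0.116 m and y of bottle_a_mid in the frame of tray between -0.06 and 0.06 m and contact force between bottle_a and tray below 1.5 N)) and ((z of bottle_b_mid in the frame of box between 0.04 and 0.054 m and angle between bottle_b_mid's own z axis and vertical below 0.2 rad and x of bottle_b_mid in the frame of box between -0.076 and 0.076 m and y of bottle_b_mid in the frame of box between -0.14 and 0.14 m and contact force between bottle_b and box above 1.5 N) or (z of bottle_b_mid in the frame of tray between 0.038 and 0.052 m and angle between bottle_b_mid's own z axis and vertical below 0.2 rad and x of bottle_b_mid in the frame of tray between -0.116 and 0.116 m and y of bottle_b_mid in the frame of tray between -0.06 and 0.06 m and contact force between bottle_b and tray below 1.5 N)) and ((z of bottle_c_mid in the frame of box between 0.04 and 0.054 m and angle between bottle_c_mid's own z axis and vertical below 0.2 rad and x of bottle_c_mid in the frame of box between -0.076 and 0.076 m and y of bottle_c_mid in the frame of box between -0.14 and 0.14 m and contact force between bottle_c and box above 1.5 N) or (z of bottle_c_mid in the frame of tray between 0.038 and 0.052 m and angle between bottle_c_mid's own z axis and vertical below 0.2 rad and x of bottle_c_mid in the frame of tray between -0.116 and 0.116 m and y of bottle_c_mid in the frame of tray between -0.06 and 0.06 m and contact force between bottle_c and tray below 1.5 N)) and ((z of bottle_d_mid in the frame of box between 0.04 and 0.054 m and angle between bottle_d_mid's own z axis and vertical below 0.2 rad and x of bottle_d_mid in the frame of box between -0.076 and 0.076 m and y of bottle_d_mid in the frame of box between -0.14 and 0.14 m and contact force between bottle_d and box above 1.5 N) or (z of bottle_d_mid in the frame of tray between 0.038 and 0.052 m and angle between bottle_d_mid's own z axis and vertical below 0.2 rad and x of bottle_d_mid in the frame of tray between -0.116 and 0.116 m and y of bottle_d_mid in the frame of tray between -0.06 and 0.06 m and contact force between bottle_d and tray below 1.5 N)) and ((z of bottle_e_mid in the frame of box between 0.04 and 0.054 m and angle between bottle_e_mid's own z axis and vertical below 0.2 rad and x of bottle_e_mid in the frame of box between -0.076 and 0.076 m and y of bottle_e_mid in the frame of box between -0.14 and 0.14 m and contact force between bottle_e and box above 1.5 N) or (z of bottle_e_mid in the frame of tray between 0.038 and 0.052 m and angle between bottle_e_mid's own z axis and vertical below 0.2 rad and x of bottle_e_mid in the frame of tray between -0.116 and 0.116 m and y of bottle_e_mid in the frame of tray between -0.06 and 0.06 m and contact force between bottle_e and tray below 1.5 N)) and ((z of bottle_f_mid in the frame of box between 0.04 and 0.054 m and angle between bottle_f_mid's own z axis and vertical below 0.2 rad and x of bottle_f_mid in the frame of box between -0.076 and 0.076 m and y of bottle_f_mid in the frame of box between -0.14 and 0.14 m and contact force between bottle_f and box above 1.5 N) or (z of bottle_f_mid in the frame of tray between 0.038 and 0.052 m and angle between bottle_f_mid's own z axis and vertical below 0.2 rad and x of bottle_f_mid in the frame of tray between -0.116 and 0.116 m and y of bottle_f_mid in the frame of tray between -0.06 and 0.06 m and contact force between bottle_f and tray below 1.5 N)) and linear speed of each of bottle_a, bottle_b, bottle_c, bottle_d, bottle_e, bottle_f below 0.02 m/s and value of joint paddle below 0.1 rad); the robot touches nothing.
It fails at once if the stopper is pushed more than 6 cm away (distance of stopper from where it was at the start of the episode above 0.06 m).
It fails at once if the vial is pushed more than 6 cm away (distance of vial from where it was at the start of the episode above 0.06 m).
It fails at once if the crucible is pushed more than 6 cm away (distance of crucible from where it was at the start of the episode above 0.06 m).
Of bottle_a, bottle_b, bottle_c, bottle_d, bottle_e, bottle_f only 4 to 6 are there at a start; the rules pass over those that are not, and their reading is None.
At some moment in a run one of bottle_a, bottle_b, bottle_c, bottle_d, bottle_e, bottle_f may be knocked a few centimetres aside while the robot is not near it.
It also fails if it takes over 210 s, if anything falls off the work surface, if the arm or the gripper's body presses on something with over 40 N, if the wrist force passes 120 N, or if a joint passes its speed limit or range.

ROBOT

A 6-joint arm with a two-finger parallel gripper is mounted at the origin on a cart in front of the work surface, level with it; the furniture and walls round the work are solid. World frame = base frame: x ahead of the robot, y to its left, z up, the work surface at z = 0. Lengths are in m, angles in rad, forces in N, time in s.
With the tool pointing down it reaches from about 0.35 to 0.775 m from the base axis. Payload 7.3 kg.
Tool frame: the origin (TCP) lies at the very end of the fingers, on their centre line; the grasp point (between the pads) lies 19 mm behind it; z points along the fingers, x is the direction in which the jaws open and shut, and the axes are right-handed (so a half turn about z gives the same grasp; the last joint's range is limited). The gripper opens to 92 mm and grips with 3 to 60 N. Pads are 19 mm wide; open, the fingers measure 130 mm over their backs; the gripper's body (75 mm by 190 mm) begins 47 mm behind the grasp point.
Start: joints at [1.088, 0.342, 1.524, -0, 1.275, -0.146], TCP at [0.173, 0.496, 0.227] pointing down, gripper open.
Joint ranges: [-2.53, 2.53], [-0.77, 2.02], [0.04, 2.7], [-1, 4.14], [0.28, 2.66], [-3.11, 3.11]. Speed limits (rad/s): [2.57, 2.57, 3.14, 3.14, 3.14, 3.14].

INTERFACE

Orientations are given as [roll, pitch, yaw] about the fixed x, y, z axes, in that order (R = Rz(yaw) Ry(pitch) Rx(roll)).
In Python, from cell import observe, read_camera, camera_params, hand_in gives the robot as it stands.
- The arm moves only by the tool apply_moves, never from a script. Its argument "increments" is a list of rows, each an object with "grip": the opening, from 0 (shut) to 1 (fully open); "linear": the shift along the world's x, y, z in mm, a list of three; "turn": the turn, a rotation vector about the world's x, y, z in units of 6 degrees (1.0 is 6 degrees), a list of three. A call has 1 to 10 rows; each row is the pose to reach, as a shift and turn from the pose commanded when the call began; what a row does not reach only later rows make up. A row lasts 1/10 s, in which the tool goes at most 50 mm and 8.59 degrees, less where a joint would pass 70% of its speed; a pose out of reach is approached as far as the arm can. A call with a gripper value outside its range is refused whole. The fingers move at their own pace and stop on an object; "grip_force" is the grip in N (left out, the last holds). Time passes only in rows, so rows that repeat a pose let the fingers close. It gives the time, the measured TCP pose, the force and the opening at its end, in the units of the state.
- observe(): the state, without advancing time (a new reading comes with each control period).
- read_camera(name): name is "scene" or "top"; returns the picture (400x640x3 uint8, red, green, blue); there is no depth.
- camera_params(name): a dict with "camera_matrix" (3x3 intrinsics, pixels), "world_to_cam" (4x4, takes a point from world to camera coordinates). Camera axes: x right, y up, looking along -z (the intrinsics and any distortion apply to the point x, -y, -z); pixel columns grow to the right and rows downward; lengths in m; the calibration is good to about 2 mm. A picture is of the moment at which its call begins. camera_params takes no time and is no camera call.
- hand_in(): hands the job in, once; it reports no verdict.
The state is a dict: "time": time; "qpos": joint angles; "qvel": joint speeds; "joint_efforts": joint torques, N m; "tool_pos": TCP position; "tool_rot": TCP orientation; "contact_force": force on the tool from outside, world axes, zero at the start; "torque": the same for the moment, N m; "opening": finger opening in m.
Only numpy, scipy, OpenCV 4.12 (cv2) and the standard library are available. Lean on these libraries where they do the work, as an engineer would, in place of code of your own. Each camera call takes 0.05 s, during which the arm holds its last target.

## Working session

There is one attempt and no reset: what is moved stays moved. The work goes in short steps, Python scripts to look and compute and a tool call to move; the robot and the scene stay as the last step left them, time stands still between calls to the robot, and variables do not carry over. Pictures are saved under pics/ and viewed, and the job is handed in when it is done.

Besides the shell and the picture viewer there is one more tool, called after "Call:" in YAML: its name, and indented under it one key for each argument. apply_moves: Moves the arm, as the interface text tells. Its arguments: {"type":"object","properties":{"increments":{"type":"array","items":{"type":"object","properties":{"grip":{"type":"number"},"linear":{"type":"array","items":{"type":"number"}},"turn":{"type":"array","items":{"type":"number"}}}}},"grip_force":{"type":"number"}},"required":["increments"]}

```bash
ls; mkdir -p pics; python3 - <<'E'
from cell import *
import cv2
print(observe())
for n in("scene","top"):
    p=camera_params(n);print(n,p)
    cv2.imwrite(f"pics/{n}0.png",read_camera(n)[:,:,::-1])
E
```

```text
pics
{'time': 0.0, 'qpos': array([ 1.08803128e+00,  3.42717603e-01,  1.52501211e+00, -2.34284737e-06,
        1.27533696e+00, -1.45996724e-01]), 'qvel': array([-3.00431104e-04, -6.88240780e-06, -4.18896928e-04,  1.49077708e-03,
       -3.60151084e-04, -1.51790665e-03]), 'joint_efforts': array([-3.40790311e-04, -4.31248677e+01, -2.44213682e+01,  7.17396406e-02,
        5.61807049e-02, -1.29413747e-04]), 'tool_pos': array([0.17327725, 0.49517156, 0.2260493 ]), 'tool_rot': array([-3.14138043e+00,  1.45866892e-03,  1.23402884e+00]), 'contact_force': array([-0.73402012,  0.59114477,  0.79762474]), 'torque': array([-0.02259634,  0.00714016,  0.00673398]), 'opening': 0.09169803293837914}
scene {'camera_matrix': array([[484.11336301,   0.        , 322.85559843],
       [  0.        , 484.11336301, 190.65796445],
       [  0.        ,   0.        ,   1.        ]]), 'world_to_cam': array([[ 0.50942893, -0.86019936,  0.02322141, -0.27125062],
       [ 0.47972777,  0.30630137,  0.82221697, -0.35384883],
       [-0.71438325, -0.40772115,  0.5687003 , -1.18797871],
       [ 0.        ,  0.        ,  0.        ,  1.        ]])}
top {'camera_matrix': array([[428.26484373,   0.        , 320.23426756],
       [  0.        , 428.26484373, 196.07506482],
       [  0.        ,   0.        ,   1.        ]]), 'world_to_cam': array([[-0.00416875, -0.99993955,  0.01017483, -0.02032436],
       [ 0.9879097 , -0.0025413 ,  0.15500958, -0.51944463],
       [-0.15497435,  0.01069801,  0.98786057, -1.56562534],
       [ 0.        ,  0.        ,  0.        ,  1.        ]])}
```

View pics/scene0.png

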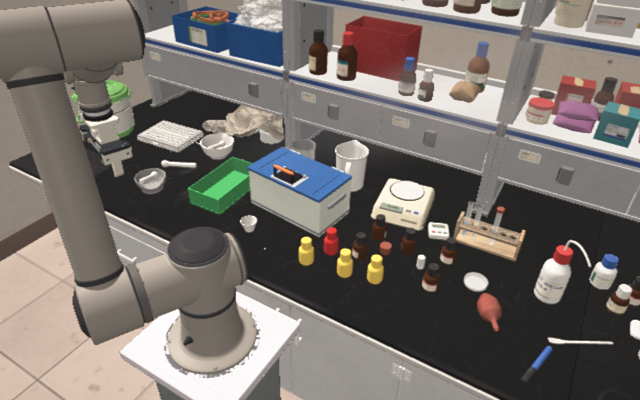

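View pics/top0.png

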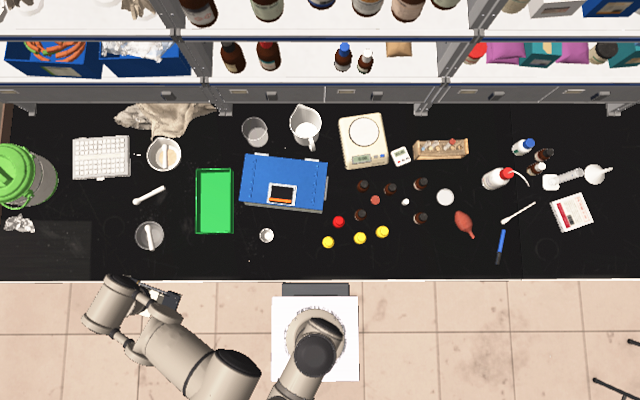

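```bash
python3 - <<'E'
import cv2
t=cv2.imread("pics/top0.png");s=cv2.imread("pics/scene0.png")
cv2.imwrite("pics/tc0.png",cv2.resize(t[140:260,310:470],None,fx=5,fy=5,interpolation=cv2.INTER_CUBIC))
cv2.imwrite("pics/sc0.png",cv2.resize(s[200:310,290:470],None,fx=4.4,fy=4.4,interpolation=cv2.INTER_CUBIC))
cv2.imwrite("pics/sc1.png",cv2.resize(s[130:250,180:370],None,fx=4.2,fy=4.2,interpolation=cv2.INTER_CUBIC))
cv2.imwrite("pics/tc1.png",cv2.resize(t[140:260,180:340],None,fx=5,fy=5,interpolation=cv2.INTER_CUBIC))
E
```

```text
(no output)
```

View pics/tc0.png

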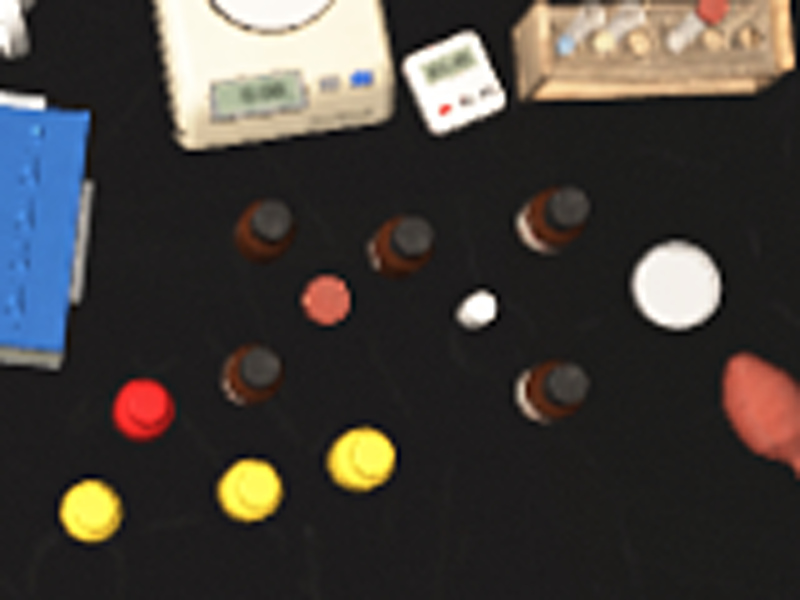

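View pics/sc0.png

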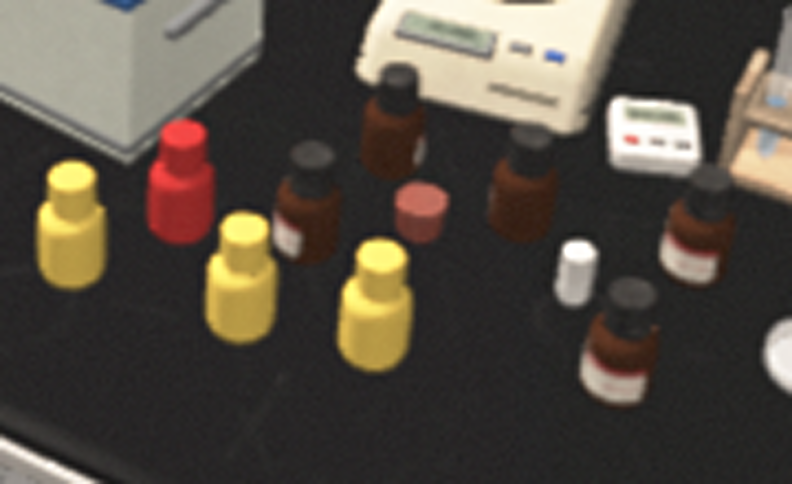

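View pics/sc1.png

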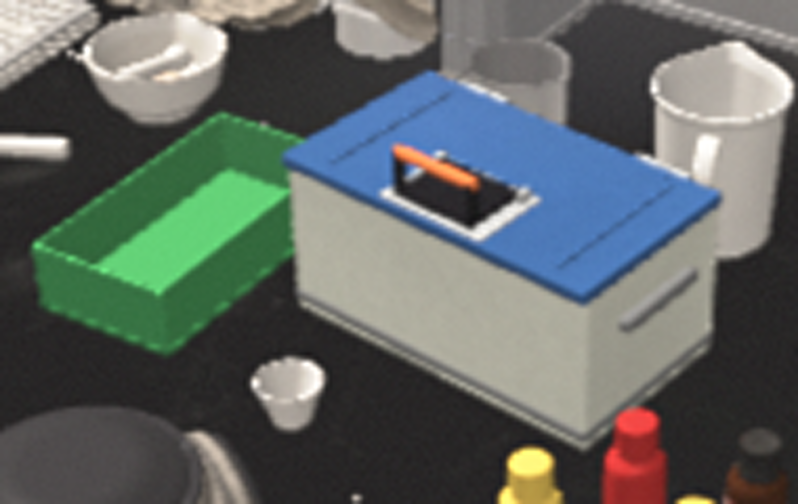

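View pics/tc1.png

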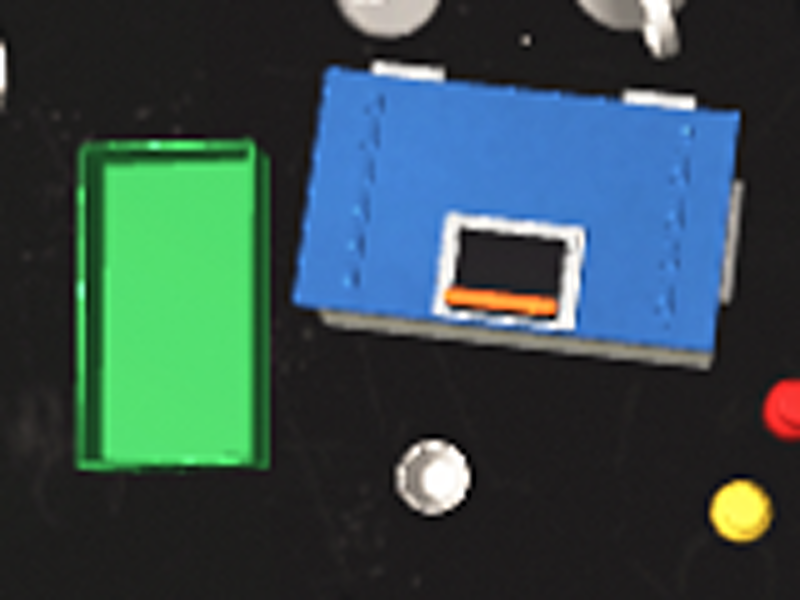

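```bash
cat > h.py <<'E'
import numpy as np, cv2, time
from cell import *
def ray(n,px):
    p=camera_params(n);K=p["camera_matrix"];T=p["world_to_cam"]
    d=np.array([(px[0]-K[0,2])/K[0,0],-(px[1]-K[1,2])/K[1,1],-1.0])
    R=T[:3,:3];return -R.T@T[:3,3],R.T@d
def plane(n,px,z):
    c,d=ray(n,px);return c+d*(z-c[2])/d[2]
def proj(n,P):
    p=camera_params(n);K=p["camera_matrix"];T=p["world_to_cam"]
    q=T[:3,:3]@np.array(P)+T[:3,3];return np.array([K[0,0]*q[0]/-q[2]+K[0,2],K[1,1]*-q[1]/-q[2]+K[1,2]])
def tri(a,b):
    c1,d1=ray("top",a);c2,d2=ray("scene",b)
    d1=d1/np.linalg.norm(d1);d2=d2/np.linalg.norm(d2)
    s=np.linalg.lstsq(np.stack([d1,-d2],1),c2-c1,rcond=None)[0]
    p,q=c1+s[0]*d1,c2+s[1]*d2
    return (p+q)/2,np.linalg.norm(p-q)
def hsv(img): return cv2.cvtColor(img,cv2.COLOR_BGR2HSV)
def snap(n,name):
    im=read_camera(n)[:,:,::-1].copy();cv2.imwrite(f"pics/{name}.png",im);return im
E
python3 - <<'E'
from h import *
np.set_printoptions(precision=4,suppress=True)
B=[((364.2,184),(381.1,216.4)),((392.2,187.6),(410.7,231.1)),((423.6,181.6),(452,240.5)),((423.4,216.8),(434.1,265.9)),((362.2,213.2),(361.6,234.8))]
print("bottles")
for a,b in B: print(*tri(a,b), plane("top",a,.082),plane("scene",b,.082))
ims={n:cv2.imread(f"pics/{n}0.png") for n in("top","scene")}
def big(m):
    c,_=cv2.findContours(m,cv2.RETR_EXTERNAL,cv2.CHAIN_APPROX_NONE);return max(c,key=cv2.contourArea)
for n,(x0,y0,x1,y1) in {"top":(180,130,335,260),"scene":(180,130,370,250)}.items():
    h=hsv(ims[n]).astype(int)
    roi=np.zeros(h.shape[:2],bool);roi[y0:y1,x0:x1]=1
    blue=(roi&(abs(h[...,0]-108)<10)&(h[...,1]>130)&(h[...,2]>60)).astype(np.uint8)
    green=(roi&(abs(h[...,0]-67)<14)&(h[...,1]>90)&(h[...,2]>40)).astype(np.uint8)
    org=(roi&(abs(h[...,0]-11)<7)&(h[...,1]>140)&(h[...,2]>120)).astype(np.uint8)
    for nm,m in(("blue",blue),("green",green)):
        c=cv2.convexHull(big(m))
        for e in np.arange(2,12,.5):
            q=cv2.approxPolyDP(c,e,True)
            if len(q)<=(4 if nm=="blue" or n=="top" else 6):break
        print(n,nm,q[:,0].tolist())
        z=.146 if nm=="blue" else .06
        for k in q[:,0]: print("   ",k,plane(n,k,z))
    o=np.argwhere(org)[:,::-1].astype(float)
    print(n,"org",len(o),o.mean(0),plane(n,o.mean(0),.186), cv2.minAreaRect(o.astype(np.float32)))
E
```

```text
bottles
[ 0.559  -0.1853  0.0781] 0.0035751613529115068 [ 0.5574 -0.1833  0.082 ] [ 0.5555 -0.1885  0.082 ]
[ 0.5454 -0.2881  0.0753] 0.0020723486523814417 [ 0.5437 -0.2859  0.082 ] [ 0.538  -0.2913  0.082 ]
[ 0.5675 -0.4051  0.0765] 0.002634270395951982 [ 0.5658 -0.4024  0.082 ] [ 0.5617 -0.4073  0.082 ]
[ 0.4366 -0.3982  0.0795] 0.0028129816456312806 [ 0.4357 -0.3962  0.082 ] [ 0.4348 -0.3999  0.082 ]
[ 0.4504 -0.1751  0.0781] 0.0018466243499674038 [ 0.4495 -0.1739  0.082 ] [ 0.4467 -0.1777  0.082 ]
top blue [[245, 153], [327, 162], [322, 209], [238, 200]]
    [245 153] [0.6584 0.2456 0.146 ]
    [327 162] [ 0.6251 -0.0454  0.146 ]
    [322 209] [ 0.4572 -0.0269  0.146 ]
    [238 200] [0.4897 0.2661 0.146 ]
top green [[229, 167], [233, 233], [195, 233], [195, 170]]
    [229 167] [0.6272 0.3186 0.06  ]
    [233 233] [0.3808 0.2969 0.06  ]
    [195 233] [0.3813 0.4351 0.06  ]
    [195 170] [0.616  0.4448 0.06  ]
top org 74 [279.7162 199.7027] [0.4844 0.1173 0.186 ] ((279.53662109375, 199.67071533203125), (21.31328773498535, 3.644240379333496), 6.340190887451172)
scene blue [[350, 177], [318, 201], [248, 166], [282, 147]]
    [350 177] [ 0.6086 -0.05    0.146 ]
    [318 201] [ 0.4447 -0.0316  0.146 ]
    [248 166] [0.4882 0.2579 0.146 ]
    [282 147] [0.6494 0.2366 0.146 ]
scene green [[251, 163], [249, 190], [220, 214], [189, 201], [187, 188], [229, 158]]
    [251 163] [0.6172 0.3517 0.06  ]
    [249 190] [0.4779 0.2528 0.06  ]
    [220 214] [0.3271 0.2476 0.06  ]
    [189 201] [0.3268 0.3749 0.06  ]
    [187 188] [0.3775 0.4316 0.06  ]
    [229 158] [0.6017 0.44   0.06  ]
scene org 65 [284.2615 169.8923] [0.4799 0.1101 0.186 ] ((283.54388427734375, 169.40487670898438), (21.022754669189453, 3.631838083267212), 24.775142669677734)
```

```bash
python3 - <<'E'
from h import *
np.set_printoptions(precision=4,suppress=True)
print(tri((279.6,199.7),(283.9,169.65)))
# tray rim corners (top crop/5+(180,140)), (scene crop/4.2+(180,130))
for c in [(80,143),(254,141),(256,465),(80,466)]: print(plane("top",(c[0]/5+180,c[1]/5+140),.06))
for c in [(222,114),(305,140),(165,290),(35,246)]: print(plane("scene",(c[0]/4.2+180,c[1]/4.2+130),.06))
for nm,c,z in[("red",(147,402),.08),("y1",(95,508),.08),("y2",(253,486),.08),("y3",(370,455),.08),("stopper",(326,299),.027),("vial",(482,305),.043)]:print(nm,plane("top",(c[0]/5+310,c[1]/5+140),z))
print("cruc",plane("top",(433/5+180,475/5+140),.037))
c,_=ray("top",(0,0));print(c)
E
```

```text
(array([0.4859, 0.1171, 0.1813]), np.float64(0.0023947058889270006))
[0.6213 0.4413 0.06  ]
[0.6226 0.3117 0.06  ]
[0.3808 0.3035 0.06  ]
[0.3805 0.4315 0.06  ]
[0.6141 0.4322 0.06  ]
[0.6185 0.3455 0.06  ]
[0.3863 0.3012 0.06  ]
[0.3774 0.4256 0.06  ]
red [ 0.4237 -0.0908  0.08  ]
y1 [ 0.3473 -0.0525  0.08  ]
y2 [ 0.3627 -0.1666  0.08  ]
y3 [ 0.3847 -0.2518  0.08  ]
stopper [ 0.5067 -0.2301  0.027 ]
vial [ 0.4995 -0.3448  0.043 ]
cruc [0.3746 0.177  0.037 ]
[ 0.2704 -0.0049  1.6273]
```

Call:
apply_moves:
  increments:
    - {"grip": 1,"linear": [0,0,40],"turn": [0,0,-1.2]}
    - {"grip": 0.7,"linear": [50,-60,80],"turn": [0,0,-2.5]}
    - {"grip": 0.7,"linear": [309,-381,84],"turn": [0,0,-12.85]}
    - {"grip": 0.7,"linear": [309,-381,84],"turn": [0,0,-12.85]}
    - {"grip": 0.7,"linear": [309,-381,84],"turn": [0,0,-12.85]}
    - {"grip": 0.7,"linear": [309,-381,84],"turn": [0,0,-12.85]}
    - {"grip": 0.7,"linear": [309,-381,84],"turn": [0,0,-12.85]}
    - {"grip": 0.7,"linear": [309,-381,84],"turn": [0,0,-12.85]}
    - {"grip": 0.7,"linear": [309,-381,84],"turn": [0,0,-12.85]}
    - {"grip": 0.7,"linear": [309,-381,84],"turn": [0,0,-12.85]}

```text
time: 1.1
tool_pos: [0.454, 0.1488, 0.3085]
tool_rot: [-3.142, 0.0, -0.116]
contact_force: [1.2, -0.0, 0.2]
opening: 0.0643
```

Call:
apply_moves:
  increments:
    - {"grip": 0.7,"linear": [30,-33,-20]}
    - {"grip": 0.7,"linear": [30,-33,-60]}
    - {"grip": 0.7,"linear": [30,-33,-90]}
    - {"grip": 0.7,"linear": [30,-33,-90]}

```text
schema error: expected keys grip, linear, turn
```

```bash
python3 - <<'E'
from h import *
s=snap("scene","s1");t=snap("top","t1");print(observe()["tool_pos"],observe()["contact_force"])
a=cv2.resize(s[100:220,220:340],None,fx=4,fy=4,interpolation=cv2.INTER_CUBIC);b=cv2.resize(t[140:260,230:350],None,fx=4,fy=4,interpolation=cv2.INTER_CUBIC)[:,:320]
cv2.imwrite("pics/c1.png",np.hstack([a,b]))
E
```

```text
[0.45620631 0.14622129 0.30792612] [-1.13618006  0.09108186 -0.12226096]
```

View pics/c1.png

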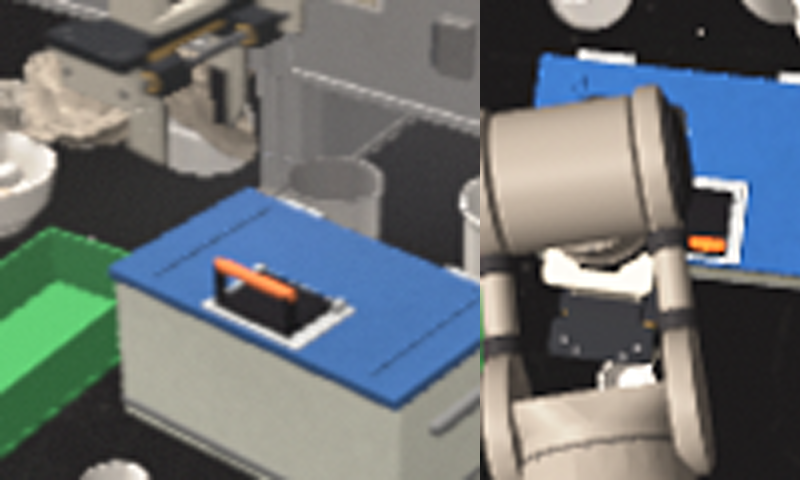

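Call:
apply_moves:
  increments:
    - {"grip": 0.7,"linear": [28,-31,-20],"turn": [0,0,0]}
    - {"grip": 0.7,"linear": [28,-31,-60],"turn": [0,0,0]}
    - {"grip": 0.7,"linear": [28,-31,-90],"turn": [0,0,0]}
    - {"grip": 0.7,"linear": [28,-31,-90],"turn": [0,0,0]}

```text
time: 1.6
tool_pos: [0.4783, 0.1198, 0.2146]
tool_rot: [3.14, 0.009, -0.111]
contact_force: [-0.6, 0.9, 0.0]
opening: 0.0642
```

```bash
python3 - <<'E'
from h import *
s=snap("scene","s1b");o=observe();print(o["tool_pos"],o["tool_rot"],o["contact_force"])
a=cv2.resize(s[100:220,220:340],None,fx=5,fy=5,interpolation=cv2.INTER_CUBIC)
cv2.imwrite("pics/c1b.png",a)
E
```

```text
[0.4798312  0.12011694 0.21728398] [ 3.14086874  0.00446795 -0.11096483] [-1.33194594 -0.03594774  0.99320816]
```

View pics/c1b.png

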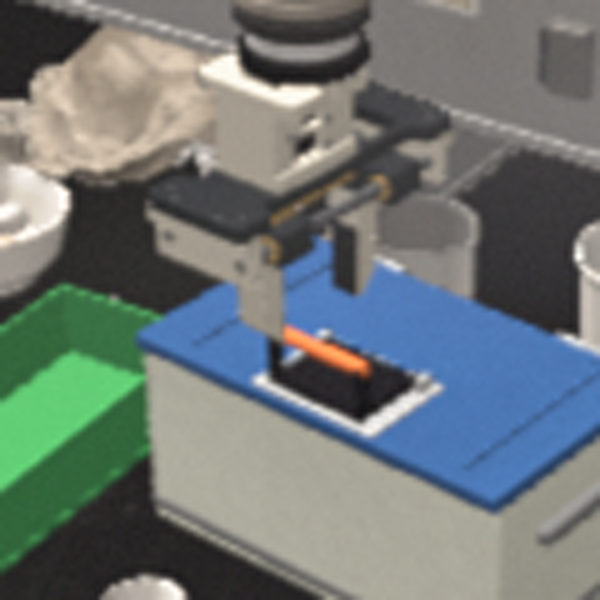

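```bash
python3 - <<'E'
from h import *
o=observe();P=o["tool_pos"];print(P,proj("scene",P),proj("top",P))
xh=np.array([np.cos(-.111),np.sin(-.111),0])
for k in(-.04,.04):print(proj("scene",P+k*xh))
for z in(.186,):print(plane("scene",(283.9,169.65),z))
E
```

```text
[0.4798312  0.12011694 0.21728398] [281.26864023 160.14300864] [278.06400487 199.69559288]
[272.34623739 165.5740119 ]
[289.87100117 154.90681261]
[0.48047007 0.11184089 0.186     ]
```

Call:
apply_moves:
  increments:
    - {"grip": 0.7,"linear": [5,-5,-10],"turn": [0,0,0]}
    - {"grip": 0.7,"linear": [5,-5,-30],"turn": [0,0,0]}
    - {"grip": 0.7,"linear": [5,-5,-48],"turn": [0,0,0]}
    - {"grip": 0.7,"linear": [5,-5,-48],"turn": [0,0,0]}
    - {"grip": 0.4,"linear": [5,-5,-48],"turn": [0,0,0]}
    - {"grip": 0.4,"linear": [5,-5,-48],"turn": [0,0,0]}
  grip_force: 30

```text
time: 2.25
tool_pos: [0.4872, 0.1148, 0.1721]
tool_rot: [-3.141, -0.003, -0.111]
contact_force: [-0.1, -0.8, -0.2]
opening: 0.0526
```

```bash
python3 - <<'E'
from h import *
s=snap("scene","s2");o=observe();print(o["tool_pos"],o["tool_rot"],o["contact_force"],o["opening"])
a=cv2.resize(s[120:200,240:340],None,fx=6,fy=6,interpolation=cv2.INTER_CUBIC)
cv2.imwrite("pics/c2.png",a)
E
```

```text
[0.48715222 0.11480427 0.17194328] [-3.14110367e+00 -2.84025875e-03 -1.11442525e-01] [-0.00551504  0.2898403  -0.6214595 ] 0.04855298628167261
```

View pics/c2.png

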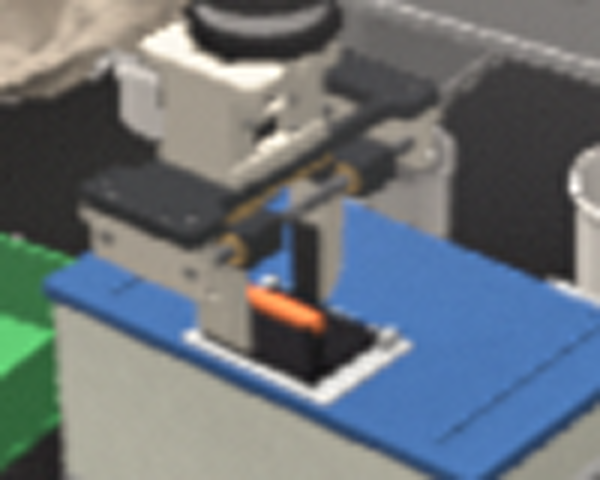

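Call:
apply_moves:
  increments:
    - {"grip": 0.2,"linear": [0,0,-4],"turn": [0,0,0]}
    - {"grip": 0.0,"linear": [0,0,-4],"turn": [0,0,0]}
    - {"grip": 0.0,"linear": [0,0,-4],"turn": [0,0,0]}
    - {"grip": 0.0,"linear": [0,0,-4],"turn": [0,0,0]}
    - {"grip": 0.0,"linear": [0,0,-4],"turn": [0,0,0]}
    - {"grip": 0.0,"linear": [0,0,-4],"turn": [0,0,0]}
    - {"grip": 0.0,"linear": [0,0,-4],"turn": [0,0,0]}
    - {"grip": 0.0,"linear": [0,0,-4],"turn": [0,0,0]}
  grip_force: 30

```text
time: 3.1
tool_pos: [0.483, 0.115, 0.1663]
tool_rot: [3.141, 0.007, -0.111]
contact_force: [-10.5, 0.6, 6.6]
opening: 0.0088
```

Call:
apply_moves:
  increments:
    - {"grip": 0.0,"linear": [-4,0,2],"turn": [0,0,0]}
    - {"grip": 0.0,"linear": [-1,-0.3,5],"turn": [0,0,0]}
    - {"grip": 0.0,"linear": [2,-0.6,8],"turn": [0,0,0]}
    - {"grip": 0.0,"linear": [5,-1,11],"turn": [0,0,0]}
    - {"grip": 0.0,"linear": [8.3,-1.4,14.5],"turn": [0,0,0]}
    - {"grip": 0.0,"linear": [12,-1.8,17],"turn": [0,0,0]}
    - {"grip": 0.0,"linear": [16,-2.2,20],"turn": [0,0,0]}
    - {"grip": 0.0,"linear": [17,-2.4,21],"turn": [0,0,0]}
    - {"grip": 0.0,"linear": [17,-2.4,21],"turn": [0,0,0]}
  grip_force: 40

```text
time: 4.0
tool_pos: [0.5017, 0.1127, 0.1879]
tool_rot: [-3.141, 0.004, -0.111]
contact_force: [-8.0, 3.1, 0.5]
opening: 0.0087
```

```bash
python3 - <<'E'
from h import *
s=snap("scene","s3");o=observe();print(o["tool_pos"],o["tool_rot"],o["contact_force"],o["opening"])
a=cv2.resize(s[120:200,240:340],None,fx=6,fy=6,interpolation=cv2.INTER_CUBIC)
cv2.imwrite("pics/c3.png",a)
E
```

```text
[0.50159148 0.11273086 0.1878412 ] [-3.14142757  0.00378237 -0.11145803] [-7.79768851  3.01662585  2.24761734] 0.008672227917051464
```

View pics/c3.png

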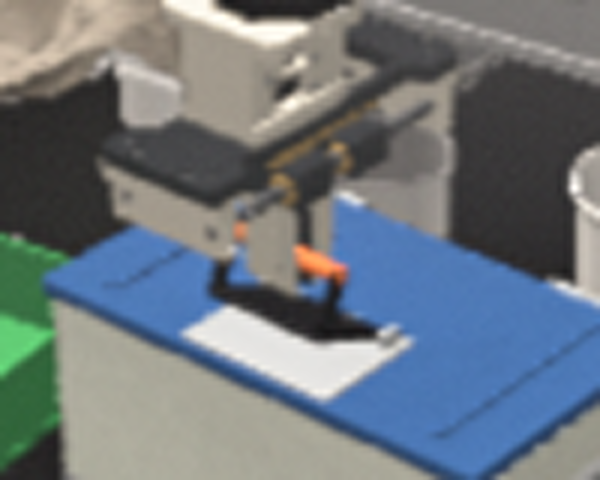

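Call:
apply_moves:
  increments:
    - {"grip": 0.0,"linear": [3.5,-0.4,7],"turn": [0,0,0]}
    - {"grip": 0.0,"linear": [7.4,-0.8,13.1],"turn": [0,0,0]}
    - {"grip": 0.0,"linear": [11.5,-1.3,20],"turn": [0,0,0]}
    - {"grip": 0.0,"linear": [16,-1.8,26],"turn": [0,0,0]}
    - {"grip": 0.0,"linear": [21,-2.3,32],"turn": [0,0,0]}
    - {"grip": 0.0,"linear": [26,-2.9,37],"turn": [0,0,0]}
    - {"grip": 0.0,"linear": [31,-3.5,42],"turn": [0,0,0]}
    - {"grip": 0.0,"linear": [36.5,-4.1,47],"turn": [0,0,0]}
  grip_force: 40

```text
time: 4.85
tool_pos: [0.5379, 0.1085, 0.2344]
tool_rot: [3.141, 0.005, -0.111]
contact_force: [-5.4, 2.7, -3.0]
opening: 0.0087
```

```bash
python3 - <<'E'
from h import *
s=snap("scene","s4");o=observe();print(o["tool_pos"],o["tool_rot"],o["contact_force"],o["opening"])
a=cv2.resize(s[90:220,220:370],None,fx=5,fy=5,interpolation=cv2.INTER_CUBIC)
cv2.imwrite("pics/c4.png",a)
E
```

```text
[0.53914035 0.10842268 0.23527623] [-3.14146848e+00  2.79701398e-03 -1.11510540e-01] [-6.25649242  2.33283922 -1.15347691] 0.008540916844082097
```

View pics/c4.png

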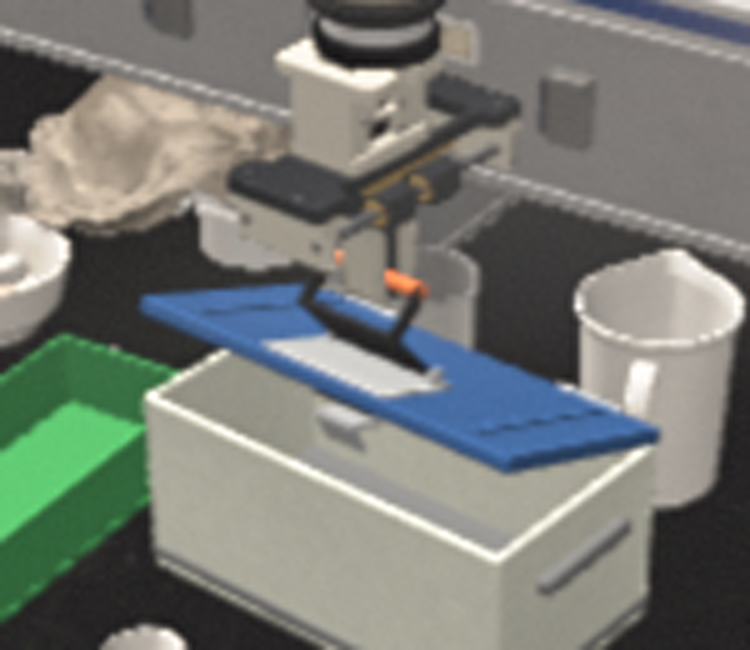

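Call:
apply_moves:
  increments:
    - {"grip": 0.0,"linear": [6,-0.6,5],"turn": [0,0,0]}
    - {"grip": 0.0,"linear": [12,-1.3,9],"turn": [0,0,0]}
    - {"grip": 0.0,"linear": [18,-2,13],"turn": [0,0,0]}
    - {"grip": 0.0,"linear": [24.5,-2.7,17],"turn": [0,0,0]}
    - {"grip": 0.0,"linear": [31,-3.5,20.5],"turn": [0,0,0]}
    - {"grip": 0.0,"linear": [38,-4.2,24],"turn": [0,0,0]}
    - {"grip": 0.0,"linear": [45,-5,27],"turn": [0,0,0]}
    - {"grip": 0.0,"linear": [52,-5.8,29],"turn": [0,0,0]}
    - {"grip": 0.0,"linear": [59,-6.6,31],"turn": [0,0,0]}
    - {"grip": 0.0,"linear": [67,-7.4,33],"turn": [0,0,0]}
  grip_force: 40

```text
time: 5.9
tool_pos: [0.6058, 0.1007, 0.2701]
tool_rot: [3.141, 0.0, -0.111]
contact_force: [-8.2, 1.1, 7.7]
opening: 0.0091
```

```bash
python3 - <<'E'
from h import *
s=snap("scene","s5");o=observe();print(o["tool_pos"],o["tool_rot"],o["contact_force"],o["opening"])
a=cv2.resize(s[70:200,220:370],None,fx=5,fy=5,interpolation=cv2.INTER_CUBIC)
cv2.imwrite("pics/c5.png",a)
E
```

```text
[0.60705773 0.10050072 0.27028844] [ 3.14147017e+00 -1.20622016e-03 -1.11746294e-01] [-7.24886985  1.23972743 10.90875167] 0.00892678553060458
```

View pics/c5.png

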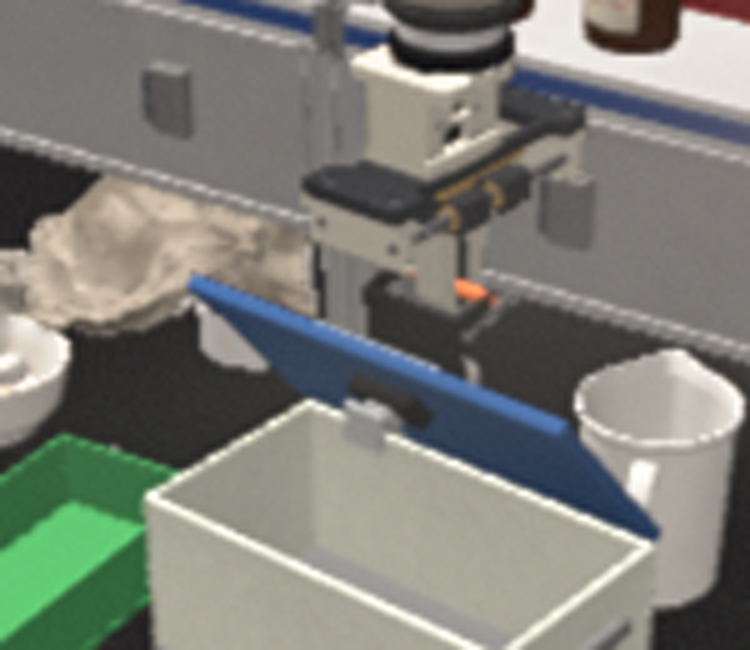

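Call:
apply_moves:
  increments:
    - {"grip": 0.0,"linear": [6,-0.7,3],"turn": [0,0,0]}
    - {"grip": 0.0,"linear": [14,-1.5,5],"turn": [0,0,0]}
    - {"grip": 0.0,"linear": [21,-2.3,6],"turn": [0,0,0]}
    - {"grip": 0.0,"linear": [28,-3.1,6],"turn": [0,0,0]}
  grip_force: 40

```text
time: 6.35
tool_pos: [0.6342, 0.0974, 0.2752]
tool_rot: [3.141, 0.001, -0.112]
contact_force: [-6.3, 1.0, 5.5]
opening: 0.0088
```

```bash
python3 - <<'E'
from h import *
s=snap("scene","s6");o=observe();print(o["tool_pos"],o["tool_rot"],o["contact_force"],o["opening"])
a=cv2.resize(s[70:200,220:370],None,fx=5,fy=5,interpolation=cv2.INTER_CUBIC)
cv2.imwrite("pics/c6.png",a)
for r in(90,100,110):print(plane("top",(300,r),.05))
E
```

```text
[0.6351548  0.09720474 0.27511389] [ 3.14113878e+00 -5.29946680e-04 -1.12003582e-01] [-4.14182425  1.20335532  7.73473213] 0.008576081263291017
[0.93440135 0.05474407 0.05      ]
[0.89372363 0.05461586 0.05      ]
[0.85335355 0.05448861 0.05      ]
```

View pics/c6.png

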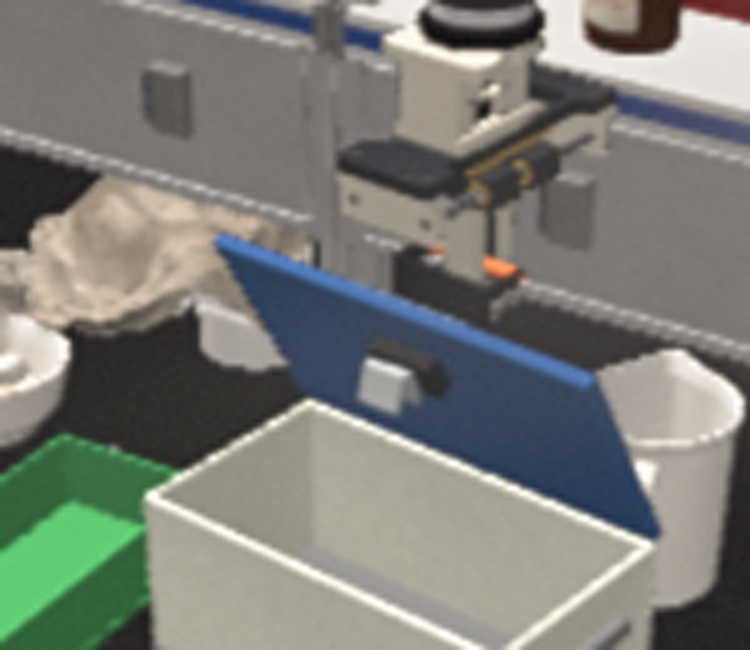

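Call:
apply_moves:
  increments:
    - {"grip": 0.0,"linear": [8,-0.9,0],"turn": [0,0,0]}
    - {"grip": 0.0,"linear": [16,-1.8,0],"turn": [0,0,0]}
    - {"grip": 0.0,"linear": [24,-2.7,-1],"turn": [0,0,0]}
    - {"grip": 0.0,"linear": [32,-3.6,-3],"turn": [0,0,0]}
    - {"grip": 0.0,"linear": [40,-4.5,-5],"turn": [0,0,0]}
    - {"grip": 0.0,"linear": [40,-4.5,-5],"turn": [0,0,0]}
  grip_force: 40

```text
time: 7.0
tool_pos: [0.676, 0.0925, 0.2702]
tool_rot: [3.141, -0.003, -0.112]
contact_force: [-1.0, -0.4, 6.0]
opening: 0.0082
```

```bash
python3 - <<'E'
from h import *
s=snap("scene","s7");o=observe();print(o["tool_pos"],o["tool_rot"],o["contact_force"],o["opening"])
a=cv2.resize(s[70:200,220:370],None,fx=5,fy=5,interpolation=cv2.INTER_CUBIC)
cv2.imwrite("pics/c7.png",a)
E
```

```text
[0.67582324 0.09248936 0.27040792] [ 3.1411124  -0.00373261 -0.11217758] [-1.1164274  -0.40810707  5.58927797] 0.008909692827198985
```

View pics/c7.png

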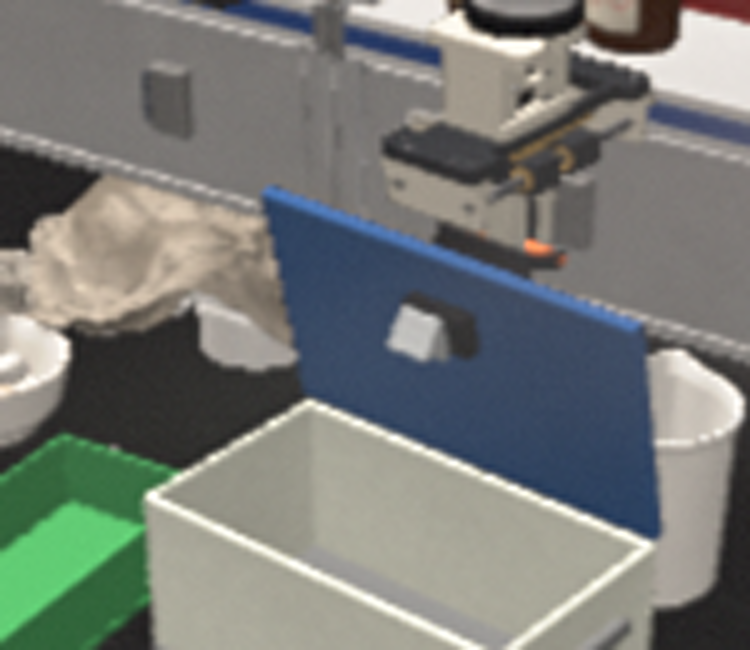

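```bash
cat >> h.py <<'E'
BO=np.array([.5565,.106,0]);BX=np.array([.9938,-.1115,0]);BY=np.array([.1115,.9938,0])
def lidang(px,yb):  # px in scene of lid front edge end at box y=yb
    c,d=ray("scene",px);s=(yb-(c-BO)@BY)/(d@BY);p=c+s*d
    u=(p-BO)@BX-.082;w=p[2]-.14;return u,w,np.arctan2(w,-u)
E
python3 - <<'E'
from h import *
for px,y in(((348,135),-.148),((273.5,108),.148)):print(lidang(px,y))
E
```

```text
(np.float64(-0.03679507358770798), np.float64(0.16399960184129847), np.float64(1.3500904155038573))
(np.float64(-0.031137334188464885), np.float64(0.1591934194344775), np.float64(1.3776405308094066))
```

Call:
apply_moves:
  increments:
    - {"grip": 0.0,"linear": [5,-0.5,-1],"turn": [0,0,0]}
    - {"grip": 0.0,"linear": [10,-1,-3],"turn": [0,0,0]}
    - {"grip": 0.0,"linear": [10,-1,-3],"turn": [0,0,0]}
    - {"grip": 0.15,"linear": [10,-1,-3],"turn": [0,0,0]}
    - {"grip": 0.3,"linear": [10,-1,-3],"turn": [0,0,0]}
    - {"grip": 0.3,"linear": [10,-1,-3],"turn": [0,0,0]}

```text
time: 7.65
tool_pos: [0.6849, 0.0922, 0.2655]
tool_rot: [3.142, -0.0, -0.112]
contact_force: [-1.1, -0.1, 0.9]
opening: 0.0248
```

Call:
apply_moves:
  increments:
    - {"grip": 0.25,"linear": [0,0,20],"turn": [0,0,0]}
    - {"grip": 0.25,"linear": [0,0,50],"turn": [0,0,0]}
    - {"grip": 0.25,"linear": [0,0,85],"turn": [0,0,0]}
    - {"grip": 0.25,"linear": [0,0,90],"turn": [0,0,0]}
    - {"grip": 0.5,"linear": [-40,0,95],"turn": [0,0,0]}
    - {"grip": 0.7,"linear": [-90,0,95],"turn": [0,0,0]}
    - {"grip": 0.7,"linear": [-140,-20,95],"turn": [0,0,0]}
    - {"grip": 0.7,"linear": [-190,-70,90],"turn": [0,0,0]}
    - {"grip": 0.7,"linear": [-220,-110,70],"turn": [0,0,0]}
    - {"grip": 0.7,"linear": [-235,-155,40],"turn": [0,0,0]}

```text
time: 8.65
tool_pos: [0.4605, -0.0381, 0.3207]
tool_rot: [3.141, -0.004, -0.11]
contact_force: [0.1, -1.3, -0.4]
opening: 0.0632
```

```bash
python3 - <<'E'
from h import *
s=snap("scene","s8");t=snap("top","t8");o=observe();print(o["tool_pos"],o["tool_rot"],o["contact_force"],o["opening"])
a=cv2.resize(s[90:290,220:470],None,fx=3.2,fy=3,interpolation=cv2.INTER_CUBIC)
cv2.imwrite("pics/c8.png",a)
cv2.imwrite("pics/c8t.png",cv2.resize(t[130:250,230:450],None,fx=3.6,fy=3.6,interpolation=cv2.INTER_CUBIC))
E
```

```text
[ 0.45831806 -0.04065187  0.31708273] [ 3.14059807  0.00581729 -0.11627398] [-0.08255974  0.23591585 -0.06956992] 0.06371049312983869
```

View pics/c8.png

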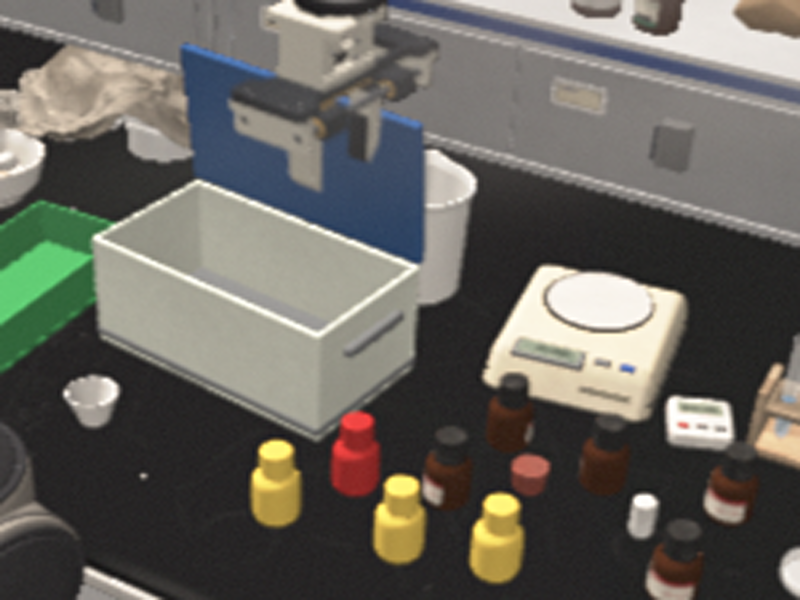

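View pics/c8t.png

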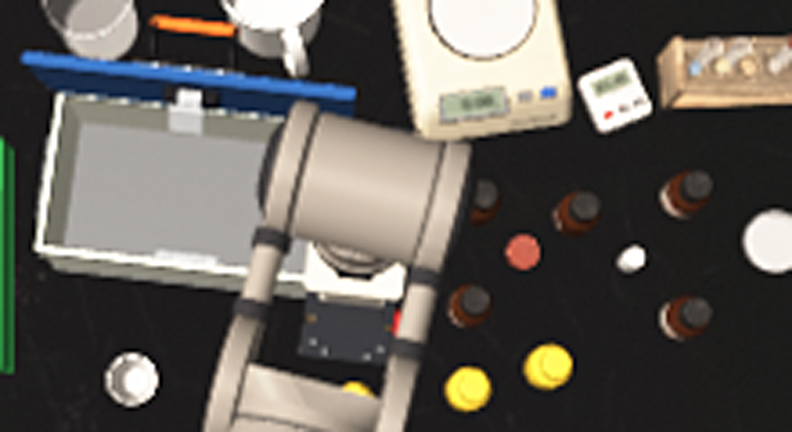

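Call:
apply_moves:
  increments:
    - {"grip": 0.75,"linear": [-5,-25,0],"turn": [0,0,1.4]}
    - {"grip": 0.75,"linear": [-10,-60,0],"turn": [0,0,2.8]}
    - {"grip": 0.75,"linear": [-10,-100,-20],"turn": [0,0,4.2]}
    - {"grip": 0.75,"linear": [-10,-135,-50],"turn": [0,0,5.6]}
    - {"grip": 0.75,"linear": [-10,-135,-80],"turn": [0,0,7.0]}
    - {"grip": 0.75,"linear": [-10,-135,-110],"turn": [0,0,8.4]}
    - {"grip": 0.75,"linear": [-10,-135,-140],"turn": [0,0,9.8]}
    - {"grip": 0.75,"linear": [-10,-135,-157],"turn": [0,0,11.2]}
    - {"grip": 0.75,"linear": [-10,-135,-157],"turn": [0,0,12.6]}
    - {"grip": 0.75,"linear": [-10,-135,-157],"turn": [0,0,14.0]}

```text
time: 9.75
tool_pos: [0.4522, -0.1722, 0.162]
tool_rot: [-3.14, -0.001, 1.361]
contact_force: [0.8, -0.4, 1.3]
opening: 0.069
```

Call:
apply_moves:
  increments:
    - {"grip": 0.75,"linear": [0,0,0],"turn": [0,0,1.0]}
    - {"grip": 0.75,"linear": [0,0,0],"turn": [0,0,1.0]}

```text
time: 9.95
tool_pos: [0.4525, -0.1724, 0.1627]
tool_rot: [3.142, -0.0, 1.46]
contact_force: [0.2, 0.5, -0.3]
opening: 0.0687
```

```bash
python3 - <<'E'
from h import *
s=snap("scene","s9");o=observe();print(o["tool_pos"],o["tool_rot"],o["contact_force"],o["opening"])
cv2.imwrite("pics/c9.png",cv2.resize(s[160:300,290:470],None,fx=4.2,fy=4.2,interpolation=cv2.INTER_CUBIC))
E
```

```text
[ 0.45240223 -0.17239059  0.16280813] [ 3.14153606e+00 -1.96396429e-04  1.45707367e+00] [-0.63883565 -0.26540408  0.08527257] 0.06909818615477491
```

View pics/c9.png

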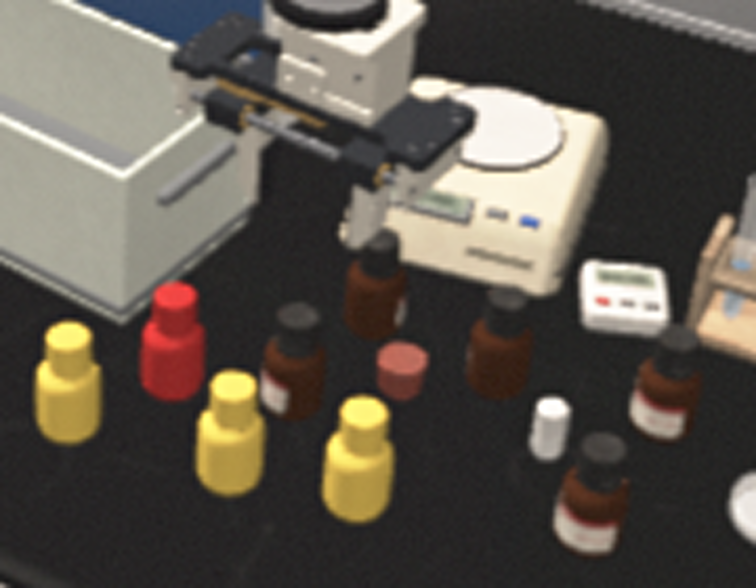

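Call:
apply_moves:
  increments:
    - {"grip": 0.75,"linear": [-4,-3,-30],"turn": [0,0,0]}
    - {"grip": 0.75,"linear": [-4,-3,-60],"turn": [0,0,0]}
    - {"grip": 0.75,"linear": [-4,-3,-85],"turn": [0,0,0]}
    - {"grip": 0.75,"linear": [-4,-3,-94],"turn": [0,0,0]}
    - {"grip": 0.5,"linear": [-4,-3,-94],"turn": [0,0,0]}
    - {"grip": 0.2,"linear": [-4,-3,-94],"turn": [0,0,0]}
    - {"grip": 0.2,"linear": [-4,-3,-94],"turn": [0,0,0]}
    - {"grip": 0.2,"linear": [-4,-3,-94],"turn": [0,0,0]}
    - {"grip": 0.2,"linear": [-4,-3,-94],"turn": [0,0,0]}
  grip_force: 20

```text
time: 10.9
tool_pos: [0.4484, -0.1757, 0.0699]
tool_rot: [3.14, 0.0, 1.459]
contact_force: [0.8, 0.4, 0.5]
opening: 0.0334
```

```bash
python3 - <<'E'
from h import *
s=snap("scene","s10");o=observe();print(o["tool_pos"],o["tool_rot"],o["contact_force"],o["opening"])
cv2.imwrite("pics/c10.png",cv2.resize(s[160:300,290:470],None,fx=4.2,fy=4.2,interpolation=cv2.INTER_CUBIC))
E
```

```text
[ 0.44833462 -0.17558509  0.06970205] [3.14056379e+00 4.81812483e-05 1.45887462e+00] [1.34999468 2.39220208 2.81238357] 0.029679234657713584
```

View pics/c10.png

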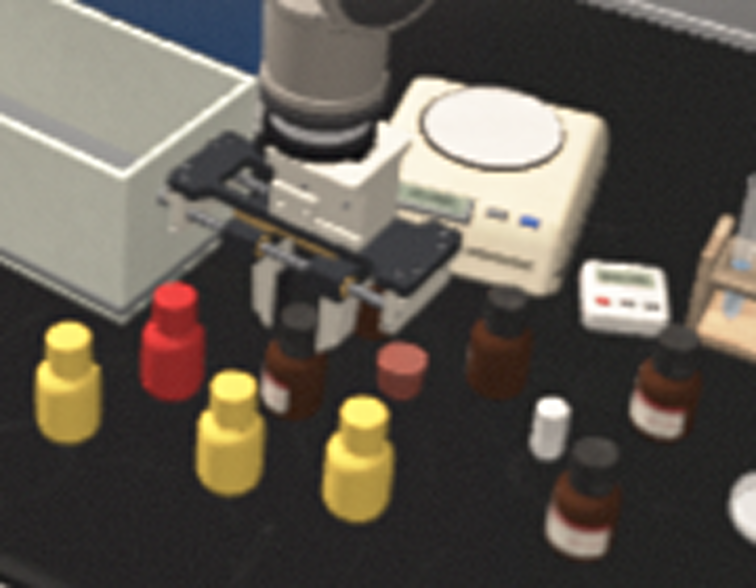

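Call:
apply_moves:
  increments:
    - {"grip": 0.2,"linear": [0,0,0],"turn": [0,0,0]}
    - {"grip": 0.2,"linear": [0,0,0],"turn": [0,0,0]}
    - {"grip": 0.2,"linear": [0,0,20],"turn": [0,0,0]}
    - {"grip": 0.2,"linear": [0,0,60],"turn": [0,0,0]}
    - {"grip": 0.2,"linear": [0,0,100],"turn": [0,0,0]}
    - {"grip": 0.2,"linear": [0,0,110],"turn": [0,0,0]}
    - {"grip": 0.2,"linear": [0,0,110],"turn": [0,0,0]}
    - {"grip": 0.2,"linear": [0,0,110],"turn": [0,0,0]}

```text
time: 11.75
tool_pos: [0.4471, -0.1752, 0.1775]
tool_rot: [-3.139, -0.001, 1.459]
contact_force: [0.1, -0.1, -3.3]
opening: 0.0296
```

```bash
python3 - <<'E'
from h import *
F=[]
for i in range(4):
    s=snap("scene","s11");o=observe();F.append(o["contact_force"]);
print(o["tool_pos"],o["opening"],np.array(F).round(2))
cv2.imwrite("pics/c11.png",cv2.resize(s[160:300,290:470],None,fx=4.2,fy=4.2,interpolation=cv2.INTER_CUBIC))
E
```

```text
[ 0.44735009 -0.17526477  0.17757192] 0.030051915306730057 [[-0.19 -0.64 -2.71]
 [-0.14 -0.44 -3.28]
 [ 0.13 -0.49 -3.07]
 [ 0.25  0.41 -2.22]]
```

View pics/c11.png

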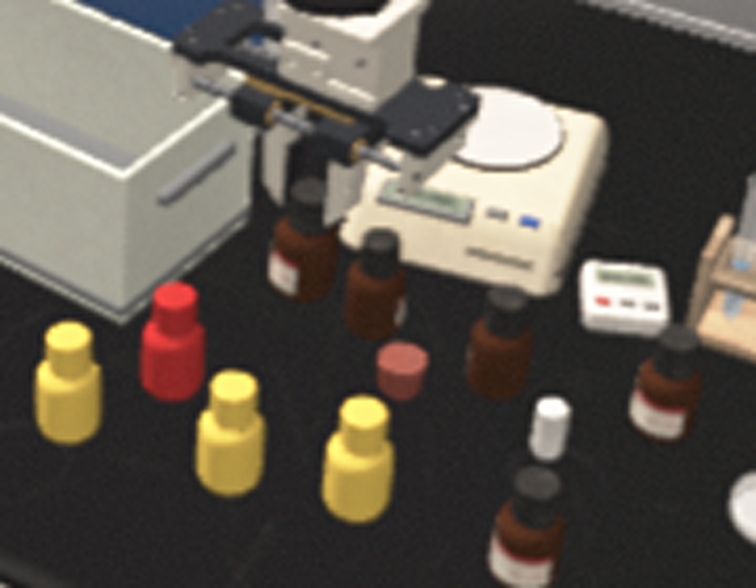

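Call:
apply_moves:
  increments:
    - {"grip": 0.2,"linear": [5,0,40],"turn": [0,0,0]}
    - {"grip": 0.2,"linear": [15,30,70],"turn": [0,0,0]}
    - {"grip": 0.2,"linear": [30,75,70],"turn": [0,0,0]}
    - {"grip": 0.2,"linear": [45,120,70],"turn": [0,0,0]}
    - {"grip": 0.2,"linear": [60,165,70],"turn": [0,0,0]}
    - {"grip": 0.2,"linear": [66,190,65],"turn": [0,0,0]}
    - {"grip": 0.2,"linear": [66.5,197.5,60],"turn": [0,0,0]}
    - {"grip": 0.2,"linear": [66.5,197.5,60],"turn": [0,0,0]}
    - {"grip": 0.2,"linear": [66.5,197.5,60],"turn": [0,0,0]}

```text
time: 12.85
tool_pos: [0.5142, 0.021, 0.2386]
tool_rot: [-3.14, 0.001, 1.459]
contact_force: [0.4, 0.2, -2.7]
opening: 0.0296
```

```bash
python3 - <<'E'
from h import *
s=snap("scene","s12");o=observe();print(o["tool_pos"],o["tool_rot"],o["contact_force"],o["opening"])
cv2.imwrite("pics/c12.png",cv2.resize(s[80:240,220:420],None,fx=4,fy=3.7,interpolation=cv2.INTER_CUBIC))
E
```

```text
[0.51435116 0.02067033 0.2389079 ] [-3.14099856e+00  4.39621602e-04  1.45791702e+00] [ 0.23831986 -0.25862322 -3.39989026] 0.02977951278431257
```

View pics/c12.png

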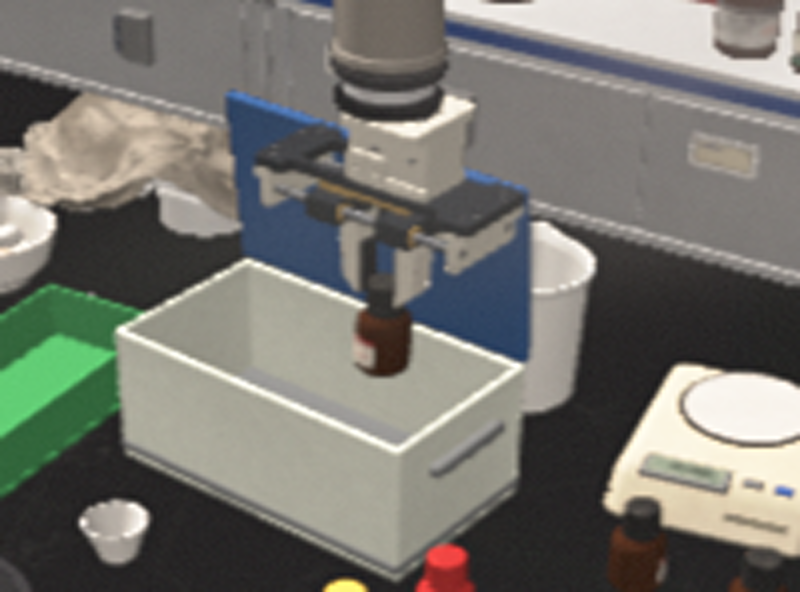

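Call:
apply_moves:
  increments:
    - {"grip": 0.2,"linear": [-0.5,1.5,-30],"turn": [0,0,0]}
    - {"grip": 0.2,"linear": [-0.5,1.5,-70],"turn": [0,0,0]}
    - {"grip": 0.2,"linear": [-0.5,1.5,-110],"turn": [0,0,0]}
    - {"grip": 0.2,"linear": [-0.5,1.5,-140],"turn": [0,0,0]}
    - {"grip": 0.2,"linear": [-0.5,1.5,-153],"turn": [0,0,0]}
    - {"grip": 0.2,"linear": [-0.5,1.5,-158],"turn": [0,0,0]}
    - {"grip": 0.2,"linear": [-0.5,1.5,-160],"turn": [0,0,0]}
    - {"grip": 0.2,"linear": [-0.5,1.5,-160],"turn": [0,0,0]}

```text
time: 13.7
tool_pos: [0.5147, 0.0227, 0.0799]
tool_rot: [3.14, -0.0, 1.458]
contact_force: [0.6, 0.5, -2.1]
opening: 0.0298
```

Call:
apply_moves:
  increments:
    - {"grip": 0.2,"linear": [0,0,-1.5],"turn": [0,0,0]}
    - {"grip": 0.34,"linear": [0,0,-1.5],"turn": [0,0,0]}
    - {"grip": 0.38,"linear": [0,0,-1.5],"turn": [0,0,0]}
    - {"grip": 0.45,"linear": [0,0,-1.5],"turn": [0,0,0]}
    - {"grip": 0.48,"linear": [0,0,-1.5],"turn": [0,0,0]}
    - {"grip": 0.48,"linear": [0,0,15],"turn": [0,0,0]}
    - {"grip": 0.48,"linear": [0,0,60],"turn": [0,0,0]}
    - {"grip": 0.48,"linear": [0,0,110],"turn": [0,0,0]}
    - {"grip": 0.6,"linear": [0,0,150],"turn": [0,0,0]}
    - {"grip": 0.75,"linear": [0,-30,160],"turn": [0,0,0]}

```text
time: 14.7
tool_pos: [0.516, -0.005, 0.2444]
tool_rot: [3.132, -0.001, 1.463]
contact_force: [1.1, -0.1, -0.0]
opening: 0.0556
```

```bash
python3 - <<'E'
from h import *
s=snap("scene","s13");t=snap("top","t13");o=observe();print(o["tool_pos"],o["tool_rot"],o["contact_force"],o["opening"])
cv2.imwrite("pics/c13.png",cv2.resize(s[80:300,220:480],None,fx=3,fy=2.7,interpolation=cv2.INTER_CUBIC))
cv2.imwrite("pics/c13t.png",cv2.resize(t[130:250,230:450],None,fx=3.6,fy=3.6,interpolation=cv2.INTER_CUBIC))
E
```

```text
[ 0.51526261 -0.00881195  0.24174702] [3.13589615e+00 1.41575256e-03 1.45765751e+00] [-0.2720495   0.92066054 -0.55210652] 0.06347569701650102
```

View pics/c13.png

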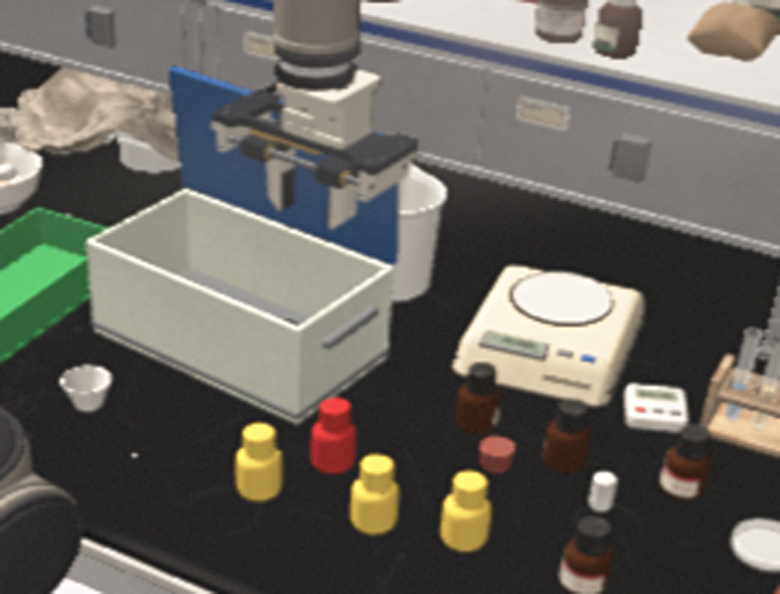

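View pics/c13t.png

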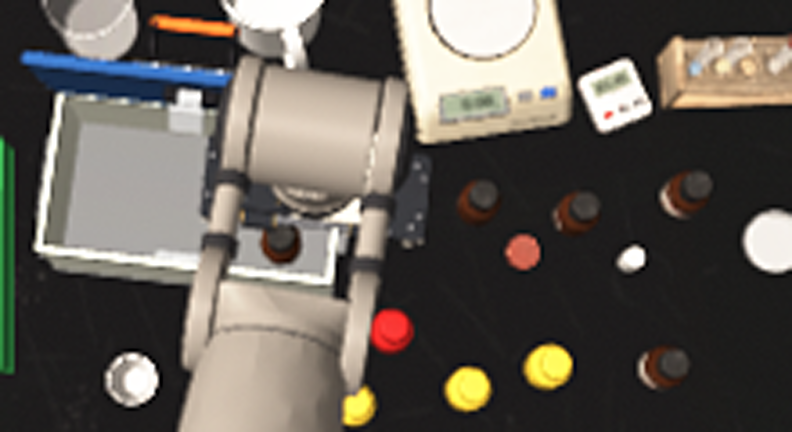

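Call:
apply_moves:
  increments:
    - {"grip": 0.75,"linear": [5,-40,0],"turn": [0,0,0]}
    - {"grip": 0.75,"linear": [15,-85,0],"turn": [0,0,0]}
    - {"grip": 0.75,"linear": [28,-130,-20],"turn": [0,0,0]}
    - {"grip": 0.75,"linear": [41,-172,-45],"turn": [0,0,0]}
    - {"grip": 0.75,"linear": [41,-177,-80],"turn": [0,0,0]}
    - {"grip": 0.75,"linear": [41,-177,-120],"turn": [0,0,0]}
    - {"grip": 0.75,"linear": [41,-177,-155],"turn": [0,0,0]}
    - {"grip": 0.75,"linear": [41,-177,-171],"turn": [0,0,0]}
    - {"grip": 0.75,"linear": [41,-177,-171],"turn": [0,0,0]}
    - {"grip": 0.4,"linear": [41,-177,-171],"turn": [0,0,0]}
  grip_force: 20

```text
time: 15.8
tool_pos: [0.5551, -0.1833, 0.0681]
tool_rot: [-3.141, -0.0, 1.459]
contact_force: [0.5, -1.0, 0.7]
opening: 0.0645
```

Call:
apply_moves:
  increments:
    - {"grip": 0.2,"linear": [0,0,0],"turn": [0,0,0]}
    - {"grip": 0.2,"linear": [0,0,0],"turn": [0,0,0]}
    - {"grip": 0.2,"linear": [0,0,0],"turn": [0,0,0]}
    - {"grip": 0.2,"linear": [0,0,0],"turn": [0,0,0]}

```text
time: 16.2
tool_pos: [0.5553, -0.1837, 0.0688]
tool_rot: [3.141, 0.0, 1.459]
contact_force: [0.1, -1.7, -0.4]
opening: 0.0337
```

```bash
python3 - <<'E'
from h import *
s=snap("scene","s14");o=observe();print(o["tool_pos"],o["tool_rot"],o["contact_force"],o["opening"])
cv2.imwrite("pics/c14.png",cv2.resize(s[160:300,290:470],None,fx=4.2,fy=4.2,interpolation=cv2.INTER_CUBIC))
p=((417.2,230),(417.7,275.2));print(tri(*p),plane("top",p[0],.082),plane("scene",p[1],.082))
E
```

```text
[ 0.55522508 -0.18363652  0.06859476] [3.14082759e+00 1.11993632e-04 1.45910549e+00] [0.04637965 1.16415408 1.61995327] 0.029727784348579436
(array([ 0.38828235, -0.3735287 ,  0.07295418]), np.float64(0.0008650405110083687)) [ 0.38779785 -0.37177785  0.082     ] [ 0.37864567 -0.37555709  0.082     ]
```

View pics/c14.png

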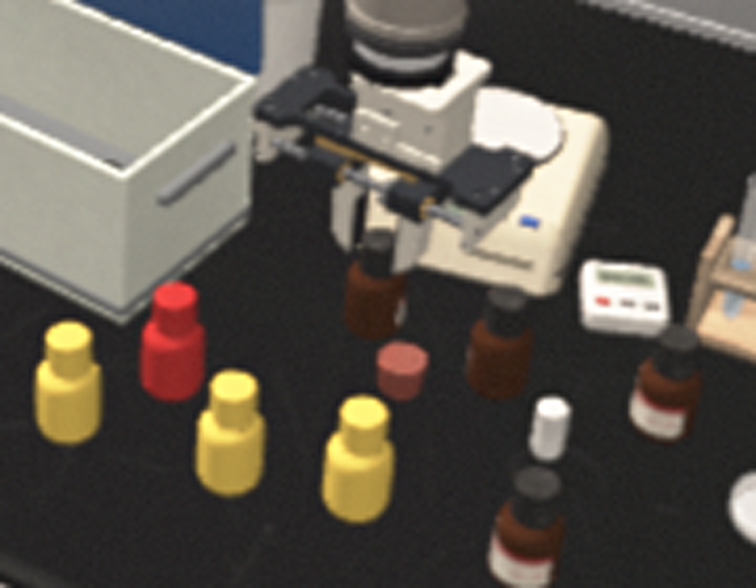

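Call:
apply_moves:
  increments:
    - {"grip": 0.2,"linear": [0,0,0],"turn": [0,0,0]}
    - {"grip": 0.2,"linear": [0,0,20],"turn": [0,0,0]}
    - {"grip": 0.2,"linear": [0,0,60],"turn": [0,0,0]}
    - {"grip": 0.2,"linear": [0,0,100],"turn": [0,0,0]}
    - {"grip": 0.2,"linear": [0,0,140],"turn": [0,0,0]}
    - {"grip": 0.2,"linear": [0,0,170],"turn": [0,0,0]}
    - {"grip": 0.2,"linear": [0,0,170],"turn": [0,0,0]}
    - {"grip": 0.2,"linear": [0,0,170],"turn": [0,0,0]}

```text
time: 17.05
tool_pos: [0.555, -0.1836, 0.2382]
tool_rot: [3.141, 0.0, 1.459]
contact_force: [-0.7, -1.0, -1.1]
opening: 0.0298
```

```bash
cat >> h.py <<'E'
def weigh(name,n=4):
    F=[]
    for i in range(n):
        s=snap("scene",name);o=observe();F.append(o["contact_force"])
    print(o["tool_pos"].round(4),o["opening"].round(4),np.array(F)[:,2].round(2),"mean",np.array(F)[:,2].mean().round(2));return s
E
python3 - <<'E'
from h import *
weigh("s15")
E
```

```text
Traceback (most recent call last):
  File "h.py", line 29, in weigh
    print(o["tool_pos"].round(4),o["opening"].round(4),np.array(F)[:,2].round(2),"mean",np.array(F)[:,2].mean().round(2));return s
                                 ^^^^^^^^^^^^^^^^^^
AttributeError: 'float' object has no attribute 'round'
```

```bash
sed -i 's/o\["opening"\].round(4)/round(o["opening"],4)/' h.py
python3 - <<'E'
from h import *
s=weigh("s15")
cv2.imwrite("pics/c15.png",cv2.resize(s[100:300,290:470],None,fx=3,fy=3))
E
```

```text
[ 0.5549 -0.1835  0.2374] 0.0299 [-0.19 -0.72  0.46 -0.97] mean -0.36
```

View pics/c15.png

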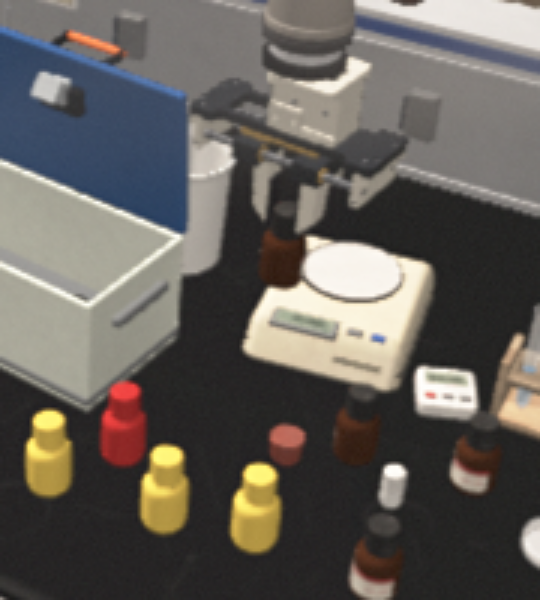

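Call:
apply_moves:
  increments:
    - {"grip": 0.2,"linear": [-20,30,5],"turn": [0,0,0]}
    - {"grip": 0.2,"linear": [-45,70,5],"turn": [0,0,0]}
    - {"grip": 0.2,"linear": [-70,110,5],"turn": [0,0,0]}
    - {"grip": 0.2,"linear": [-80,155,5],"turn": [0,0,0]}
    - {"grip": 0.2,"linear": [-85,205,5],"turn": [0,0,0]}
    - {"grip": 0.2,"linear": [-85,255,5],"turn": [0,0,0]}
    - {"grip": 0.2,"linear": [-85,305,5],"turn": [0,0,0]}
    - {"grip": 0.2,"linear": [-85,355,5],"turn": [0,0,0]}
    - {"grip": 0.2,"linear": [-85,405,5],"turn": [0,0,0]}
    - {"grip": 0.2,"linear": [-80,450,5],"turn": [0,0,0]}

```text
time: 18.45
tool_pos: [0.4743, 0.2688, 0.2432]
tool_rot: [3.142, -0.0, 1.46]
contact_force: [1.8, -0.4, 0.2]
opening: 0.0301
```

Call:
apply_moves:
  increments:
    - {"grip": 0.2,"linear": [10,60,0],"turn": [0,0,0]}
    - {"grip": 0.2,"linear": [45,95,-10],"turn": [0,0,0]}
    - {"grip": 0.2,"linear": [85,105,-30],"turn": [0,0,0]}
    - {"grip": 0.2,"linear": [104,106,-60],"turn": [0,0,0]}
    - {"grip": 0.2,"linear": [104,106,-80],"turn": [0,0,0]}
    - {"grip": 0.2,"linear": [104,106,-90],"turn": [0,0,0]}
    - {"grip": 0.2,"linear": [104,106,-90],"turn": [0,0,0]}

```text
time: 19.15
tool_pos: [0.5781, 0.372, 0.1513]
tool_rot: [-3.139, 0.002, 1.459]
contact_force: [-0.3, -0.8, -0.5]
opening: 0.03
```

```bash
python3 - <<'E'
from h import *
s=weigh("s16",2)
cv2.imwrite("pics/c16.png",cv2.resize(s[80:240,150:350],None,fx=4,fy=3.7,interpolation=cv2.INTER_CUBIC))
E
```

```text
[0.5792 0.3727 0.1545] 0.0298 [ 0.72 -0.92] mean -0.1
```

View pics/c16.png

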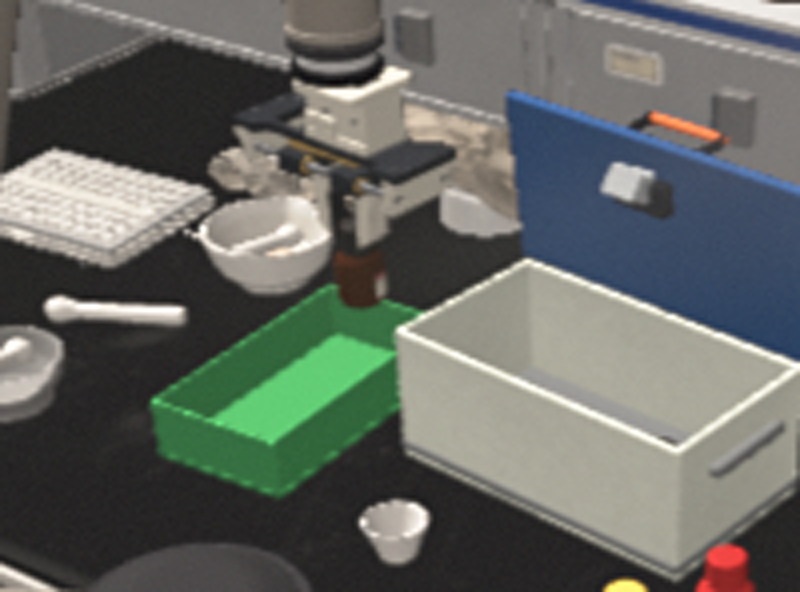

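Call:
apply_moves:
  increments:
    - {"grip": 0.2,"linear": [1,0,-30],"turn": [0,0,0]}
    - {"grip": 0.2,"linear": [1,0,-60],"turn": [0,0,0]}
    - {"grip": 0.2,"linear": [1,0,-75],"turn": [0,0,0]}
    - {"grip": 0.2,"linear": [1,0,-80],"turn": [0,0,0]}
    - {"grip": 0.2,"linear": [1,0,-80],"turn": [0,0,0]}
    - {"grip": 0.34,"linear": [1,0,-80],"turn": [0,0,0]}
    - {"grip": 0.45,"linear": [1,0,-80],"turn": [0,0,0]}
    - {"grip": 0.55,"linear": [1,0,-80],"turn": [0,0,0]}
    - {"grip": 0.55,"linear": [1,0,-80],"turn": [0,0,0]}

```text
time: 20.15
tool_pos: [0.5803, 0.3725, 0.0738]
tool_rot: [3.141, -0.001, 1.459]
contact_force: [-0.3, -0.8, -0.2]
opening: 0.049
```

Call:
apply_moves:
  increments:
    - {"grip": 0.55,"linear": [0,0,20],"turn": [0,0,0]}
    - {"grip": 0.6,"linear": [0,0,60],"turn": [0,0,0]}
    - {"grip": 0.6,"linear": [-10,-10,105],"turn": [0,0,0]}
    - {"grip": 0.7,"linear": [-50,-35,140],"turn": [0,0,0]}
    - {"grip": 0.75,"linear": [-85,-70,160],"turn": [0,0,0]}
    - {"grip": 0.75,"linear": [-105,-115,170],"turn": [0,0,0]}
    - {"grip": 0.75,"linear": [-105,-165,170],"turn": [0,0,0]}
    - {"grip": 0.75,"linear": [-105,-215,170],"turn": [0,0,0]}
    - {"grip": 0.75,"linear": [-105,-265,170],"turn": [0,0,0]}
    - {"grip": 0.75,"linear": [-105,-315,170],"turn": [0,0,0]}

```text
time: 21.15
tool_pos: [0.4747, 0.0654, 0.2438]
tool_rot: [3.14, -0.0, 1.46]
contact_force: [1.4, 0.1, -0.6]
opening: 0.0689
```

Call:
apply_moves:
  increments:
    - {"grip": 0.75,"linear": [0,-50,0],"turn": [0,0,0]}
    - {"grip": 0.75,"linear": [5,-100,0],"turn": [0,0,0]}
    - {"grip": 0.75,"linear": [10,-150,0],"turn": [0,0,0]}

```text
time: 21.45
tool_pos: [0.4848, -0.0844, 0.2438]
tool_rot: [3.14, 0.0, 1.459]
contact_force: [0.2, -0.6, 0.3]
opening: 0.0689
```

```bash
python3 - <<'E'
from h import *
s=weigh("s17",1);t=snap("top","t17")
cv2.imwrite("pics/c17.png",cv2.resize(s[80:300,170:470],None,fx=2.6,fy=2.6,interpolation=cv2.INTER_CUBIC))
cv2.imwrite("pics/c17t.png",cv2.resize(t[130:250,190:440],None,fx=3.2,fy=3.2,interpolation=cv2.INTER_CUBIC))
E
```

```text
[ 0.4857 -0.0916  0.2435] 0.0686 [-0.06] mean -0.06
```

View pics/c17.png

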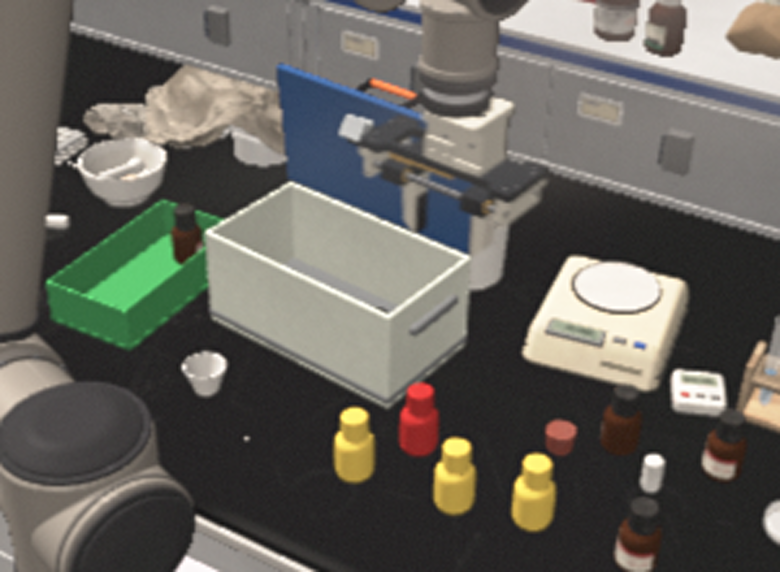

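View pics/c17t.png

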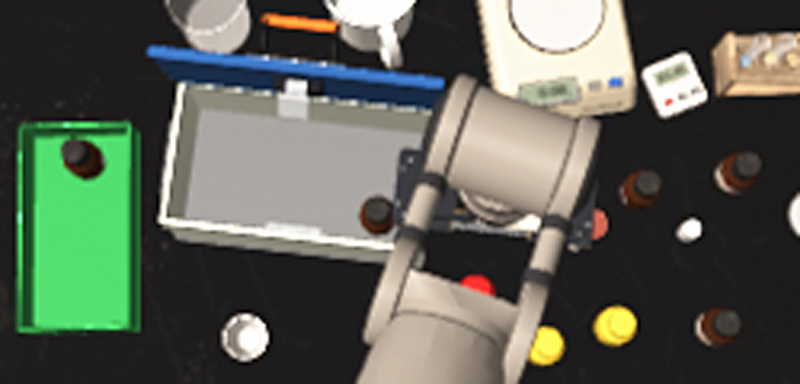

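Call:
apply_moves:
  increments:
    - {"grip": 0.75,"linear": [12,-45,0],"turn": [0,0,0]}
    - {"grip": 0.75,"linear": [25,-92,0],"turn": [0,0,0]}
    - {"grip": 0.75,"linear": [38,-138,-10],"turn": [0,0,0]}
    - {"grip": 0.75,"linear": [50,-180,-30],"turn": [0,0,0]}
    - {"grip": 0.75,"linear": [55,-195,-70],"turn": [0,0,0]}
    - {"grip": 0.75,"linear": [55,-195,-115],"turn": [0,0,0]}
    - {"grip": 0.75,"linear": [55,-195,-152],"turn": [0,0,0]}
    - {"grip": 0.75,"linear": [55,-195,-172],"turn": [0,0,0]}
    - {"grip": 0.75,"linear": [55,-195,-172],"turn": [0,0,0]}
    - {"grip": 0.4,"linear": [55,-195,-172],"turn": [0,0,0]}
  grip_force: 20

```text
time: 22.55
tool_pos: [0.5406, -0.277, 0.0719]
tool_rot: [3.141, 0.0, 1.46]
contact_force: [-0.5, -0.1, 0.3]
opening: 0.0646
```

Call:
apply_moves:
  increments:
    - {"grip": 0.2,"linear": [0,0,0],"turn": [0,0,0]}
    - {"grip": 0.2,"linear": [0,0,0],"turn": [0,0,0]}
    - {"grip": 0.2,"linear": [0,0,0],"turn": [0,0,0]}
    - {"grip": 0.2,"linear": [0,0,0],"turn": [0,0,0]}
    - {"grip": 0.2,"linear": [0,0,0],"turn": [0,0,0]}
    - {"grip": 0.2,"linear": [0,0,0],"turn": [0,0,0]}

```text
time: 23.15
tool_pos: [0.5403, -0.2777, 0.0716]
tool_rot: [3.141, 0.0, 1.459]
contact_force: [-0.9, -0.4, 3.5]
opening: 0.0295
```

```bash
python3 - <<'E'
from h import *
s=weigh("s18",1)
cv2.imwrite("pics/c18.png",cv2.resize(s[160:300,290:470],None,fx=4.2,fy=4.2,interpolation=cv2.INTER_CUBIC))
E
```

```text
[ 0.5403 -0.2777  0.0716] 0.0297 [3.56] mean 3.56
```

View pics/c18.png

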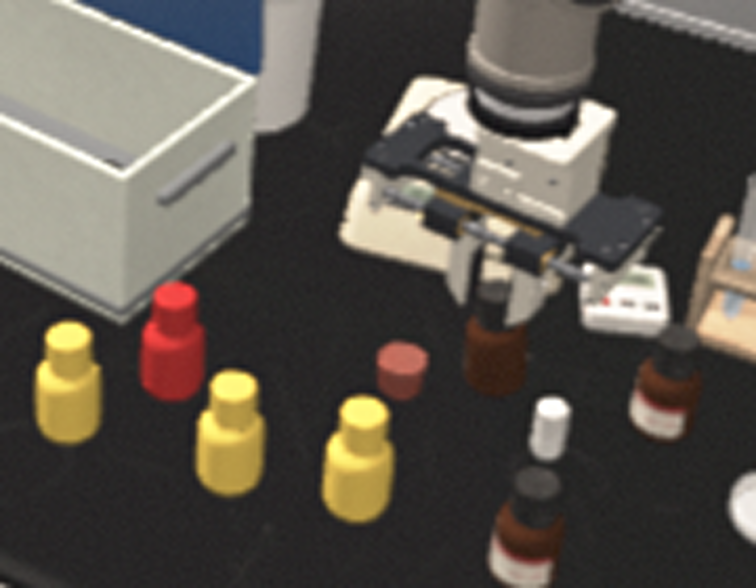

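Call:
apply_moves:
  increments:
    - {"grip": 0.2,"linear": [0,0,20],"turn": [0,0,0]}
    - {"grip": 0.2,"linear": [0,0,60],"turn": [0,0,0]}
    - {"grip": 0.2,"linear": [0,0,100],"turn": [0,0,0]}
    - {"grip": 0.2,"linear": [0,0,140],"turn": [0,0,0]}
    - {"grip": 0.2,"linear": [0,0,170],"turn": [0,0,0]}
    - {"grip": 0.2,"linear": [0,0,170],"turn": [0,0,0]}
    - {"grip": 0.2,"linear": [0,0,170],"turn": [0,0,0]}

```text
time: 23.9
tool_pos: [0.5399, -0.2772, 0.2409]
tool_rot: [3.142, -0.0, 1.459]
contact_force: [0.7, -0.9, -1.9]
opening: 0.0296
```

```bash
python3 - <<'E'
from h import *
s=weigh("s19",4)
cv2.imwrite("pics/c19.png",cv2.resize(s[100:300,290:470],None,fx=3,fy=3))
E
```

```text
[ 0.5394 -0.277   0.2393] 0.0296 [-0.94 -0.58 -1.05 -0.76] mean -0.83
```

View pics/c19.png

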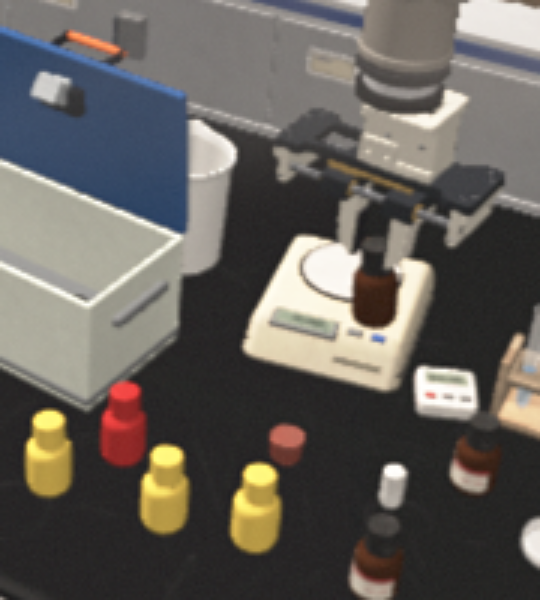

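Call:
apply_moves:
  increments:
    - {"grip": 0.2,"linear": [-10,40,5],"turn": [0,0,0]}
    - {"grip": 0.2,"linear": [-20,88,5],"turn": [0,0,0]}
    - {"grip": 0.2,"linear": [-35,135,5],"turn": [0,0,0]}
    - {"grip": 0.2,"linear": [-50,182,5],"turn": [0,0,0]}
    - {"grip": 0.2,"linear": [-65,229,5],"turn": [0,0,0]}
    - {"grip": 0.2,"linear": [-65,279,5],"turn": [0,0,0]}
    - {"grip": 0.2,"linear": [-65,329,5],"turn": [0,0,0]}
    - {"grip": 0.2,"linear": [-65,379,5],"turn": [0,0,0]}
    - {"grip": 0.2,"linear": [-65,429,5],"turn": [0,0,0]}
    - {"grip": 0.2,"linear": [-65,479,5],"turn": [0,0,0]}

```text
time: 25.1
tool_pos: [0.4743, 0.2036, 0.2453]
tool_rot: [-3.14, 0.0, 1.459]
contact_force: [1.1, -0.5, -0.9]
opening: 0.0297
```

Call:
apply_moves:
  increments:
    - {"grip": 0.2,"linear": [0,50,0],"turn": [0,0,0]}
    - {"grip": 0.2,"linear": [10,98,0],"turn": [0,0,0]}
    - {"grip": 0.2,"linear": [30,140,-20],"turn": [0,0,0]}
    - {"grip": 0.2,"linear": [50,165,-45],"turn": [0,0,0]}
    - {"grip": 0.2,"linear": [50,169,-80],"turn": [0,0,0]}
    - {"grip": 0.2,"linear": [50,169,-100],"turn": [0,0,0]}
    - {"grip": 0.2,"linear": [50,169,-100],"turn": [0,0,0]}

```text
time: 25.8
tool_pos: [0.5226, 0.3697, 0.141]
tool_rot: [-3.134, 0.005, 1.46]
contact_force: [0.2, 0.3, -0.3]
opening: 0.0301
```

Call:
apply_moves:
  increments:
    - {"grip": 0.2,"linear": [1,0,-30],"turn": [0,0,0]}
    - {"grip": 0.2,"linear": [1,0,-50],"turn": [0,0,0]}
    - {"grip": 0.2,"linear": [1,0,-60],"turn": [0,0,0]}
    - {"grip": 0.2,"linear": [1,0,-60],"turn": [0,0,0]}
    - {"grip": 0.2,"linear": [1,0,-60],"turn": [0,0,0]}

```text
time: 26.3
tool_pos: [0.5267, 0.3709, 0.0875]
tool_rot: [3.14, -0.001, 1.459]
contact_force: [-0.3, 0.2, -0.6]
opening: 0.0297
```

Call:
apply_moves:
  increments:
    - {"grip": 0.2,"linear": [0,0,-8],"turn": [0,0,0]}
    - {"grip": 0.2,"linear": [0,0,-11],"turn": [0,0,0]}
    - {"grip": 0.2,"linear": [0,0,-11],"turn": [0,0,0]}
    - {"grip": 0.34,"linear": [0,0,-11],"turn": [0,0,0]}
    - {"grip": 0.45,"linear": [0,0,-11],"turn": [0,0,0]}
    - {"grip": 0.55,"linear": [0,0,-11],"turn": [0,0,0]}
    - {"grip": 0.55,"linear": [0,0,-11],"turn": [0,0,0]}

```text
time: 27.0
tool_pos: [0.5259, 0.3706, 0.0749]
tool_rot: [-3.141, 0.0, 1.459]
contact_force: [0.0, -0.2, -0.3]
opening: 0.0486
```

Call:
apply_moves:
  increments:
    - {"grip": 0.55,"linear": [0,0,20],"turn": [0,0,0]}
    - {"grip": 0.6,"linear": [0,0,60],"turn": [0,0,0]}
    - {"grip": 0.6,"linear": [-10,-10,105],"turn": [0,0,0]}
    - {"grip": 0.7,"linear": [-40,-35,140],"turn": [0,0,0]}
    - {"grip": 0.75,"linear": [-60,-70,160],"turn": [0,0,0]}
    - {"grip": 0.75,"linear": [-60,-120,160],"turn": [0,0,0]}
    - {"grip": 0.75,"linear": [-60,-170,160],"turn": [0,0,0]}
    - {"grip": 0.75,"linear": [-60,-220,160],"turn": [0,0,0]}
    - {"grip": 0.75,"linear": [-60,-270,160],"turn": [0,0,0]}
    - {"grip": 0.75,"linear": [-60,-320,160],"turn": [0,0,0]}

```text
time: 28.0
tool_pos: [0.4656, 0.0489, 0.2354]
tool_rot: [3.141, -0.0, 1.46]
contact_force: [1.3, 0.5, -1.2]
opening: 0.0687
```

Call:
apply_moves:
  increments:
    - {"grip": 0.75,"linear": [0,-50,0],"turn": [0,0,0]}
    - {"grip": 0.75,"linear": [0,-100,0],"turn": [0,0,0]}
    - {"grip": 0.75,"linear": [0,-150,0],"turn": [0,0,0]}
    - {"grip": 0.75,"linear": [0,-200,0],"turn": [0,0,0]}
    - {"grip": 0.75,"linear": [0,-200,0],"turn": [0,0,0]}
    - {"grip": 0.75,"linear": [0,-200,0],"turn": [0,0,0]}

```text
time: 28.6
tool_pos: [0.4657, -0.1501, 0.2349]
tool_rot: [-3.141, -0.001, 1.456]
contact_force: [-0.8, -0.9, -0.8]
opening: 0.0687
```

```bash
python3 - <<'E'
from h import *
s=weigh("s20",1);t=snap("top","t20")
cv2.imwrite("pics/c20.png",cv2.resize(s[80:300,170:470],None,fx=2.6,fy=2.6,interpolation=cv2.INTER_CUBIC))
cv2.imwrite("pics/c20t.png",cv2.resize(t[130:250,190:440],None,fx=3.2,fy=3.2,interpolation=cv2.INTER_CUBIC))
E
```

```text
[ 0.4658 -0.1489  0.2349] 0.0691 [0.66] mean 0.66
```

View pics/c20.png

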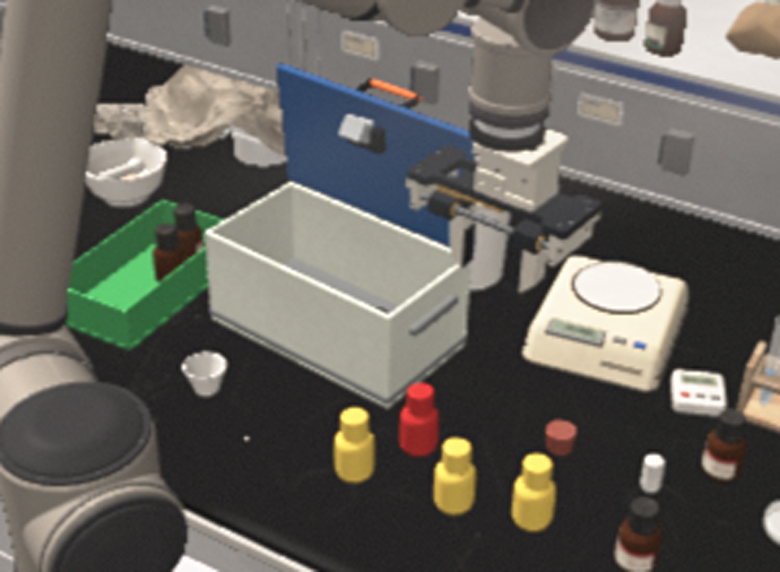

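View pics/c20t.png

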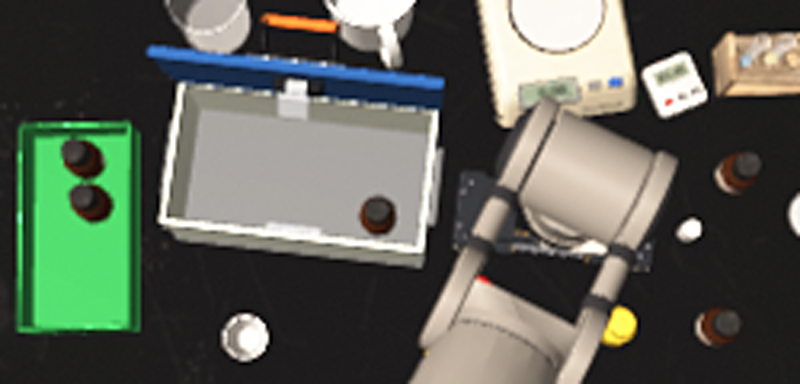

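Call:
apply_moves:
  increments:
    - {"grip": 0.75,"linear": [17,-45,0],"turn": [0,0,0]}
    - {"grip": 0.75,"linear": [34,-90,0],"turn": [0,0,0]}
    - {"grip": 0.75,"linear": [51,-135,0],"turn": [0,0,0]}
    - {"grip": 0.75,"linear": [68,-180,0],"turn": [0,0,0]}
    - {"grip": 0.75,"linear": [85,-225,-10],"turn": [0,0,0]}
    - {"grip": 0.75,"linear": [96,-253,-40],"turn": [0,0,0]}
    - {"grip": 0.75,"linear": [98,-256,-80],"turn": [0,0,0]}
    - {"grip": 0.75,"linear": [98,-256,-100],"turn": [0,0,0]}
    - {"grip": 0.75,"linear": [98,-256,-100],"turn": [0,0,0]}
  grip_force: 20

```text
time: 29.6
tool_pos: [0.5635, -0.402, 0.1308]
tool_rot: [-3.135, -0.005, 1.462]
contact_force: [-0.0, 0.4, 0.2]
opening: 0.0692
```

```bash
python3 - <<'E'
from h import *
s=weigh("s21",1)
cv2.imwrite("pics/c21.png",cv2.resize(s[160:300,330:510],None,fx=4.2,fy=4.2,interpolation=cv2.INTER_CUBIC))
E
```

```text
[ 0.5644 -0.403   0.1338] 0.069 [0.28] mean 0.28
```

View pics/c21.png

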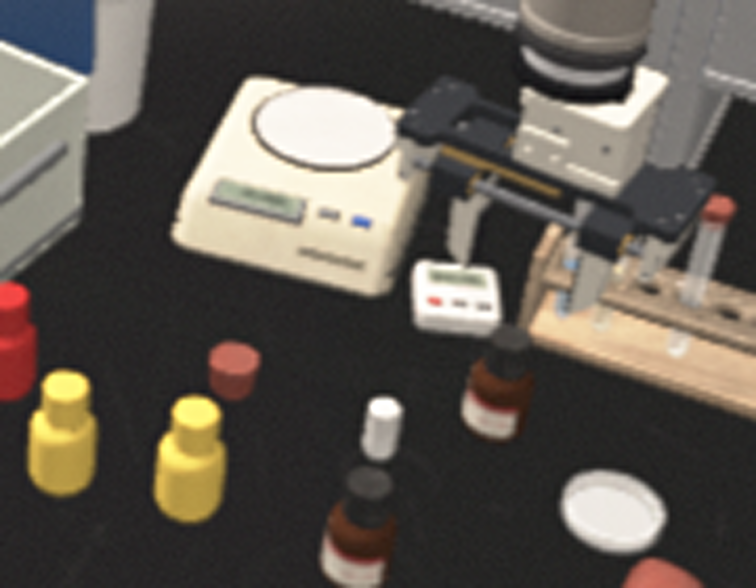

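Call:
apply_moves:
  increments:
    - {"grip": 0.75,"linear": [-1,-2,-30],"turn": [0,0,0]}
    - {"grip": 0.75,"linear": [-1,-2,-52],"turn": [0,0,0]}
    - {"grip": 0.75,"linear": [-1,-2,-63],"turn": [0,0,0]}
    - {"grip": 0.75,"linear": [-1,-2,-63],"turn": [0,0,0]}
    - {"grip": 0.4,"linear": [-1,-2,-63],"turn": [0,0,0]}
    - {"grip": 0.2,"linear": [-1,-2,-63],"turn": [0,0,0]}
    - {"grip": 0.2,"linear": [-1,-2,-63],"turn": [0,0,0]}
    - {"grip": 0.2,"linear": [-1,-2,-63],"turn": [0,0,0]}
    - {"grip": 0.2,"linear": [-1,-2,-63],"turn": [0,0,0]}
    - {"grip": 0.2,"linear": [-1,-2,-63],"turn": [0,0,0]}

```text
time: 30.65
tool_pos: [0.5632, -0.4071, 0.0725]
tool_rot: [3.141, -0.001, 1.459]
contact_force: [1.4, 1.6, 2.7]
opening: 0.0298
```

Call:
apply_moves:
  increments:
    - {"grip": 0.2,"linear": [0,0,0],"turn": [0,0,0]}
    - {"grip": 0.2,"linear": [0,0,20],"turn": [0,0,0]}
    - {"grip": 0.2,"linear": [0,0,60],"turn": [0,0,0]}
    - {"grip": 0.2,"linear": [0,0,100],"turn": [0,0,0]}
    - {"grip": 0.2,"linear": [0,0,140],"turn": [0,0,0]}
    - {"grip": 0.2,"linear": [0,0,170],"turn": [0,0,0]}
    - {"grip": 0.2,"linear": [0,0,170],"turn": [0,0,0]}
    - {"grip": 0.2,"linear": [0,0,170],"turn": [0,0,0]}

```text
time: 31.45
tool_pos: [0.5627, -0.4073, 0.2409]
tool_rot: [-3.141, -0.001, 1.459]
contact_force: [0.2, -0.2, -4.8]
opening: 0.03
```

```bash
python3 - <<'E'
from h import *
s=weigh("s22",4)
cv2.imwrite("pics/c22.png",cv2.resize(s[100:300,310:490],None,fx=3,fy=3))
E
```

```text
[ 0.5623 -0.4069  0.2393] 0.0299 [-3.43 -3.54 -2.73 -4.27] mean -3.49
```

View pics/c22.png

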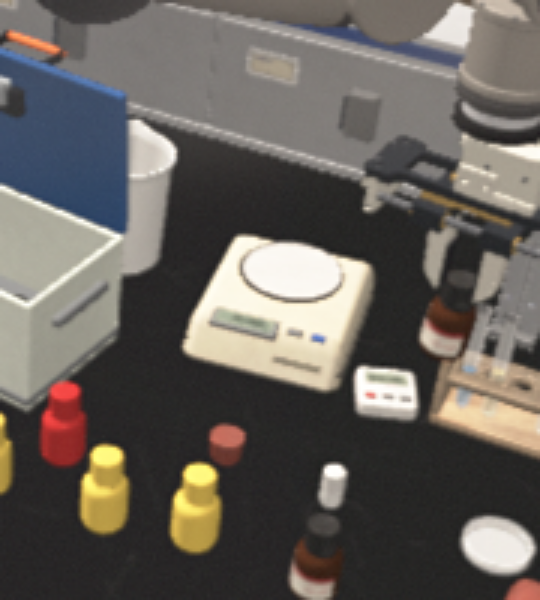

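Call:
apply_moves:
  increments:
    - {"grip": 0.2,"linear": [-12,45,5],"turn": [0,0,0]}
    - {"grip": 0.2,"linear": [-24,92,5],"turn": [0,0,0]}
    - {"grip": 0.2,"linear": [-36,140,5],"turn": [0,0,0]}
    - {"grip": 0.2,"linear": [-48,188,5],"turn": [0,0,0]}
    - {"grip": 0.2,"linear": [-60,236,5],"turn": [0,0,0]}
    - {"grip": 0.2,"linear": [-72,284,5],"turn": [0,0,0]}
    - {"grip": 0.2,"linear": [-80,332,5],"turn": [0,0,0]}
    - {"grip": 0.2,"linear": [-80,382,5],"turn": [0,0,0]}
    - {"grip": 0.2,"linear": [-80,432,5],"turn": [0,0,0]}
    - {"grip": 0.2,"linear": [-80,482,5],"turn": [0,0,0]}

```text
time: 32.65
tool_pos: [0.4821, 0.0765, 0.2464]
tool_rot: [-3.14, 0.0, 1.459]
contact_force: [1.5, 0.4, -2.8]
opening: 0.0296
```

Call:
apply_moves:
  increments:
    - {"grip": 0.2,"linear": [5,50,0],"turn": [0,0,0]}
    - {"grip": 0.2,"linear": [30,90,0],"turn": [0,0,0]}
    - {"grip": 0.2,"linear": [51,119,0],"turn": [0,0,0]}
    - {"grip": 0.2,"linear": [51,119,-20],"turn": [0,0,0]}
    - {"grip": 0.2,"linear": [51,119,-20],"turn": [0,0,0]}
    - {"grip": 0.2,"linear": [51,119,-20],"turn": [0,0,0]}

```text
time: 33.25
tool_pos: [0.5332, 0.1932, 0.2262]
tool_rot: [-3.139, 0.001, 1.459]
contact_force: [0.7, -0.1, -2.6]
opening: 0.0297
```

```bash
python3 - <<'E'
from h import *
s=weigh("s23",1)
cv2.imwrite("pics/c23.png",cv2.resize(s[80:240,200:400],None,fx=4,fy=3.7,interpolation=cv2.INTER_CUBIC))
E
```

```text
[0.5337 0.193  0.2271] 0.0294 [-2.41] mean -2.41
```

View pics/c23.png

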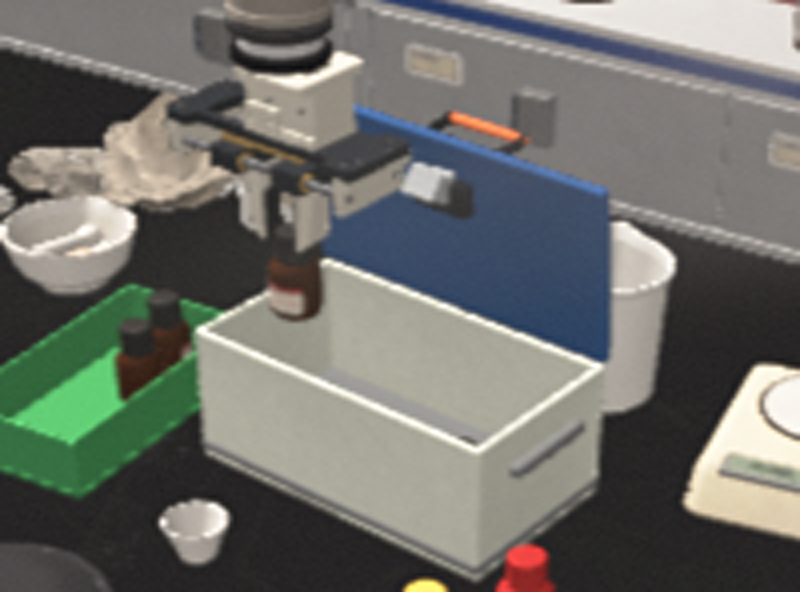

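Call:
apply_moves:
  increments:
    - {"grip": 0.2,"linear": [-1,1,-30],"turn": [0,0,0]}
    - {"grip": 0.2,"linear": [-1,1,-70],"turn": [0,0,0]}
    - {"grip": 0.2,"linear": [-1,1,-105],"turn": [0,0,0]}
    - {"grip": 0.2,"linear": [-1,1,-130],"turn": [0,0,0]}
    - {"grip": 0.2,"linear": [-1,1,-140],"turn": [0,0,0]}
    - {"grip": 0.2,"linear": [-1,1,-140],"turn": [0,0,0]}
    - {"grip": 0.2,"linear": [-1,1,-140],"turn": [0,0,0]}

```text
time: 34.0
tool_pos: [0.5342, 0.1946, 0.0888]
tool_rot: [3.139, -0.001, 1.459]
contact_force: [0.2, 0.7, -2.1]
opening: 0.0297
```

Call:
apply_moves:
  increments:
    - {"grip": 0.2,"linear": [0,0,-6],"turn": [0,0,0]}
    - {"grip": 0.2,"linear": [0,0,-9],"turn": [0,0,0]}
    - {"grip": 0.2,"linear": [0,0,-9],"turn": [0,0,0]}
    - {"grip": 0.34,"linear": [0,0,-9],"turn": [0,0,0]}
    - {"grip": 0.42,"linear": [0,0,-9],"turn": [0,0,0]}
    - {"grip": 0.48,"linear": [0,0,-9],"turn": [0,0,0]}
    - {"grip": 0.48,"linear": [0,0,-9],"turn": [0,0,0]}
    - {"grip": 0.48,"linear": [0,0,10],"turn": [0,0,0]}
    - {"grip": 0.48,"linear": [0,0,50],"turn": [0,0,0]}
    - {"grip": 0.48,"linear": [0,0,100],"turn": [0,0,0]}

```text
time: 35.0
tool_pos: [0.5318, 0.1943, 0.1866]
tool_rot: [-3.137, 0.001, 1.459]
contact_force: [1.5, -0.0, 0.1]
opening: 0.0441
```

Call:
apply_moves:
  increments:
    - {"grip": 0.5,"linear": [-10,0,40],"turn": [0,0,0]}
    - {"grip": 0.75,"linear": [-40,-30,60],"turn": [0,0,0]}
    - {"grip": 0.75,"linear": [-60,-70,60],"turn": [0,0,0]}
    - {"grip": 0.75,"linear": [-70,-115,60],"turn": [0,0,0]}
    - {"grip": 0.75,"linear": [-75,-165,60],"turn": [0,0,0]}
    - {"grip": 0.75,"linear": [-80,-215,60],"turn": [0,0,0]}
    - {"grip": 0.75,"linear": [-85,-265,60],"turn": [0,0,0]}
    - {"grip": 0.75,"linear": [-90,-315,60],"turn": [0,0,0]}
    - {"grip": 0.75,"linear": [-90,-315,60],"turn": [0,0,0]}

```text
time: 35.9
tool_pos: [0.4423, -0.1256, 0.2472]
tool_rot: [3.141, 0.002, 1.452]
contact_force: [-0.1, 0.3, -0.3]
opening: 0.0686
```

```bash
python3 - <<'E'
from h import *
s=weigh("s24",1);t=snap("top","t24")
cv2.imwrite("pics/c24.png",cv2.resize(s[80:300,170:470],None,fx=2.6,fy=2.6,interpolation=cv2.INTER_CUBIC))
cv2.imwrite("pics/c24t.png",cv2.resize(t[130:250,190:440],None,fx=3.2,fy=3.2,interpolation=cv2.INTER_CUBIC))
E
```

```text
[ 0.4425 -0.1231  0.2471] 0.069 [0.23] mean 0.23
```

View pics/c24.png

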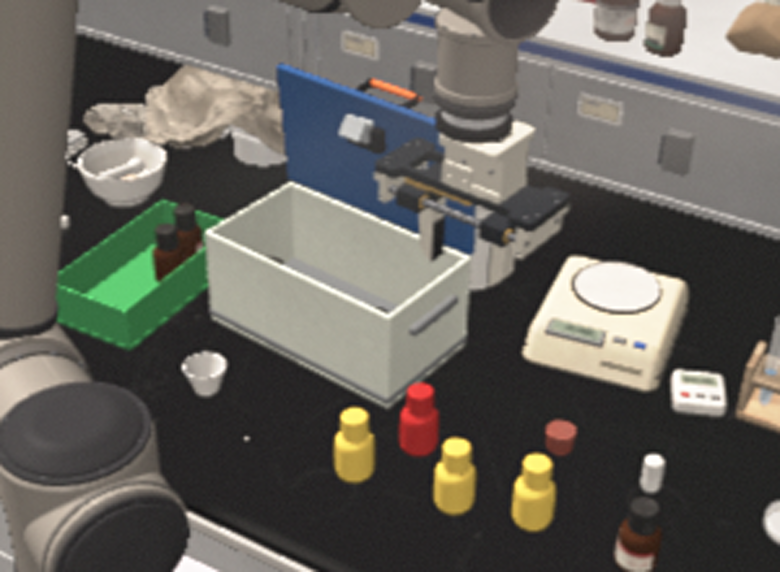

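View pics/c24t.png

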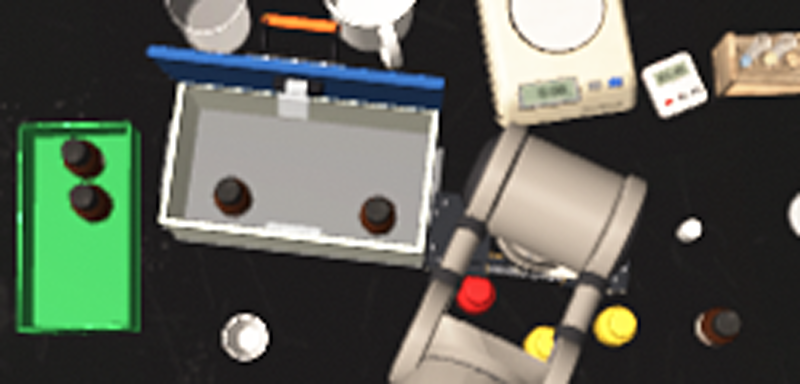

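Call:
apply_moves:
  increments:
    - {"grip": 0.75,"linear": [-10,-45,0],"turn": [0,0,0]}
    - {"grip": 0.75,"linear": [-21,-92,0],"turn": [0,0,0]}
    - {"grip": 0.75,"linear": [-32,-138,0],"turn": [0,0,0]}
    - {"grip": 0.75,"linear": [-43,-184,0],"turn": [0,0,0]}
    - {"grip": 0.75,"linear": [-53,-230,-10],"turn": [0,0,0]}
    - {"grip": 0.75,"linear": [-58,-250,-50],"turn": [0,0,0]}
    - {"grip": 0.75,"linear": [-58,-250,-95],"turn": [0,0,0]}
    - {"grip": 0.75,"linear": [-58,-250,-115],"turn": [0,0,0]}
    - {"grip": 0.75,"linear": [-58,-250,-115],"turn": [0,0,0]}
  grip_force: 20

```text
time: 36.9
tool_pos: [0.3848, -0.3673, 0.1291]
tool_rot: [-3.137, -0.005, 1.461]
contact_force: [0.1, -0.8, 0.4]
opening: 0.0687
```

```bash
python3 - <<'E'
from h import *
s=weigh("s25",1)
cv2.imwrite("pics/c25.png",cv2.resize(s[160:300,330:510],None,fx=4.2,fy=4.2,interpolation=cv2.INTER_CUBIC))
E
```

```text
[ 0.3857 -0.3685  0.1313] 0.0687 [1.18] mean 1.18
```

View pics/c25.png

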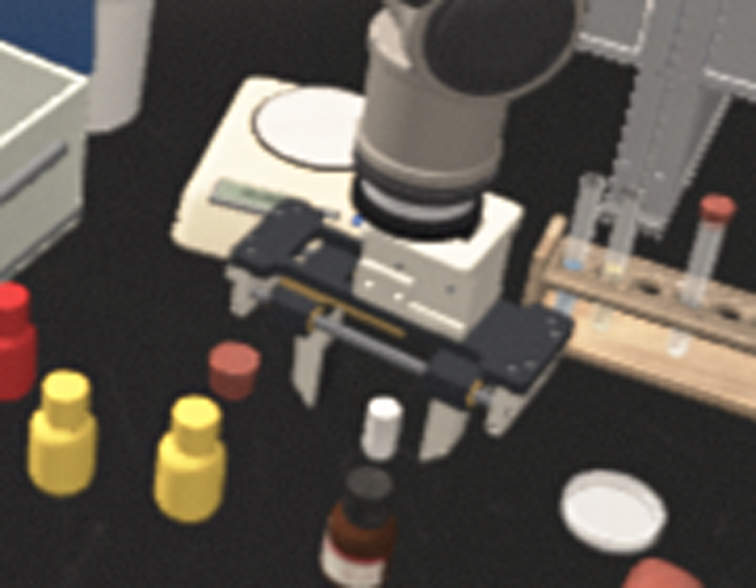

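```bash
python3 - <<'E'
from h import *
P=observe()["tool_pos"];print(proj("scene",P),(proj("scene",P)-[330,160])*4.2)
Q=P.copy();Q[2]=.082;print((proj("scene",Q)-[330,160])*4.2)
E
```

```text
[418.72940531 258.56739314] [372.6635023  413.98305119]
[361.90483268 472.78228494]
```

Call:
apply_moves:
  increments:
    - {"grip": 0.75,"linear": [1,-5,-25],"turn": [0,0,0]}
    - {"grip": 0.75,"linear": [1,-5,-48],"turn": [0,0,0]}
    - {"grip": 0.75,"linear": [1,-5,-59],"turn": [0,0,0]}
    - {"grip": 0.75,"linear": [1,-5,-59],"turn": [0,0,0]}
    - {"grip": 0.4,"linear": [1,-5,-59],"turn": [0,0,0]}
    - {"grip": 0.2,"linear": [1,-5,-59],"turn": [0,0,0]}
    - {"grip": 0.2,"linear": [1,-5,-59],"turn": [0,0,0]}
    - {"grip": 0.2,"linear": [1,-5,-59],"turn": [0,0,0]}
    - {"grip": 0.2,"linear": [1,-5,-59],"turn": [0,0,0]}
    - {"grip": 0.2,"linear": [1,-5,-59],"turn": [0,0,0]}

```text
time: 37.95
tool_pos: [0.386, -0.3752, 0.0733]
tool_rot: [3.141, -0.0, 1.459]
contact_force: [0.2, 2.5, 2.8]
opening: 0.0299
```

Call:
apply_moves:
  increments:
    - {"grip": 0.2,"linear": [0,0,0],"turn": [0,0,0]}
    - {"grip": 0.2,"linear": [0,0,20],"turn": [0,0,0]}
    - {"grip": 0.2,"linear": [0,0,60],"turn": [0,0,0]}
    - {"grip": 0.2,"linear": [0,0,100],"turn": [0,0,0]}
    - {"grip": 0.2,"linear": [0,0,140],"turn": [0,0,0]}
    - {"grip": 0.2,"linear": [0,0,170],"turn": [0,0,0]}
    - {"grip": 0.2,"linear": [0,0,170],"turn": [0,0,0]}
    - {"grip": 0.2,"linear": [0,0,170],"turn": [0,0,0]}

```text
time: 38.75
tool_pos: [0.3857, -0.3752, 0.2423]
tool_rot: [-3.141, -0.001, 1.459]
contact_force: [-0.4, -0.7, -4.2]
opening: 0.0296
```

```bash
python3 - <<'E'
from h import *
s=weigh("s26",4)
cv2.imwrite("pics/c26.png",cv2.resize(s[100:300,310:490],None,fx=3,fy=3))
E
```

```text
[ 0.3854 -0.3747  0.2411] 0.0296 [-3.78 -2.71 -2.92 -2.7 ] mean -3.03
```

View pics/c26.png

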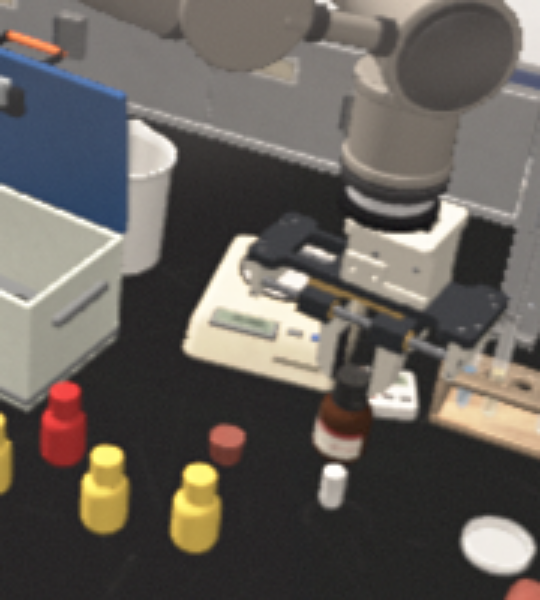

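Call:
apply_moves:
  increments:
    - {"grip": 0.2,"linear": [8,45,5],"turn": [0,0,0]}
    - {"grip": 0.2,"linear": [16,93,5],"turn": [0,0,0]}
    - {"grip": 0.2,"linear": [24,142,5],"turn": [0,0,0]}
    - {"grip": 0.2,"linear": [32,191,5],"turn": [0,0,0]}
    - {"grip": 0.2,"linear": [40,240,5],"turn": [0,0,0]}
    - {"grip": 0.2,"linear": [50,288,5],"turn": [0,0,0]}
    - {"grip": 0.2,"linear": [62,336,5],"turn": [0,0,0]}
    - {"grip": 0.2,"linear": [76,382,5],"turn": [0,0,0]}
    - {"grip": 0.2,"linear": [95,425,5],"turn": [0,0,0]}
    - {"grip": 0.2,"linear": [115,460,5],"turn": [0,0,0]}

```text
time: 39.95
tool_pos: [0.5008, 0.0872, 0.2471]
tool_rot: [-3.14, -0.0, 1.46]
contact_force: [0.7, -0.7, -2.7]
opening: 0.0296
```

Call:
apply_moves:
  increments:
    - {"grip": 0.2,"linear": [18,22,0],"turn": [0,0,0]}
    - {"grip": 0.2,"linear": [20,25,-10],"turn": [0,0,0]}
    - {"grip": 0.2,"linear": [20,25,-10],"turn": [0,0,0]}
    - {"grip": 0.2,"linear": [20,25,-10],"turn": [0,0,0]}

```text
time: 40.35
tool_pos: [0.52, 0.1088, 0.237]
tool_rot: [-3.139, 0.001, 1.459]
contact_force: [-0.1, -0.3, -3.1]
opening: 0.0297
```

```bash
python3 - <<'E'
from h import *
s=weigh("s27",1)
cv2.imwrite("pics/c27.png",cv2.resize(s[80:240,200:400],None,fx=4,fy=3.7,interpolation=cv2.INTER_CUBIC))
E
```

```text
[0.5204 0.1087 0.2377] 0.0292 [-3.6] mean -3.6
```

View pics/c27.png

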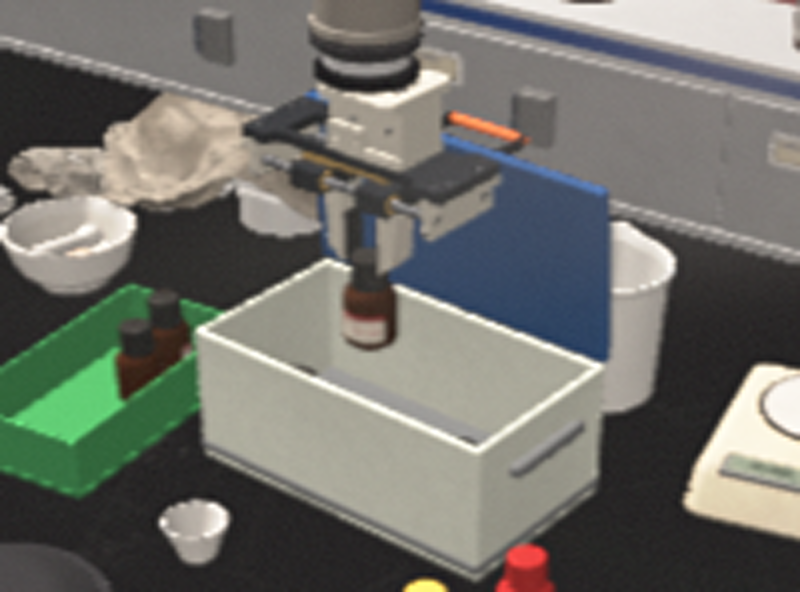

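Call:
apply_moves:
  increments:
    - {"grip": 0.2,"linear": [-1,1,-30],"turn": [0,0,0]}
    - {"grip": 0.2,"linear": [-1,1,-65],"turn": [0,0,0]}
    - {"grip": 0.2,"linear": [-1,1,-100],"turn": [0,0,0]}
    - {"grip": 0.2,"linear": [-1,1,-130],"turn": [0,0,0]}
    - {"grip": 0.2,"linear": [-1,1,-147],"turn": [0,0,0]}
    - {"grip": 0.2,"linear": [-1,1,-147],"turn": [0,0,0]}
    - {"grip": 0.2,"linear": [-1,1,-147],"turn": [0,0,0]}

```text
time: 41.1
tool_pos: [0.5204, 0.1099, 0.092]
tool_rot: [3.141, -0.0, 1.458]
contact_force: [1.1, -0.1, -3.2]
opening: 0.0298
```

Call:
apply_moves:
  increments:
    - {"grip": 0.2,"linear": [0,0,-8],"turn": [0,0,0]}
    - {"grip": 0.2,"linear": [0,0,-12],"turn": [0,0,0]}
    - {"grip": 0.2,"linear": [0,0,-12],"turn": [0,0,0]}
    - {"grip": 0.34,"linear": [0,0,-12],"turn": [0,0,0]}
    - {"grip": 0.42,"linear": [0,0,-12],"turn": [0,0,0]}
    - {"grip": 0.48,"linear": [0,0,-12],"turn": [0,0,0]}
    - {"grip": 0.48,"linear": [0,0,-12],"turn": [0,0,0]}
    - {"grip": 0.48,"linear": [0,0,10],"turn": [0,0,0]}
    - {"grip": 0.48,"linear": [0,0,50],"turn": [0,0,0]}
    - {"grip": 0.48,"linear": [0,0,100],"turn": [0,0,0]}

```text
time: 42.1
tool_pos: [0.5188, 0.1105, 0.1909]
tool_rot: [-3.137, 0.001, 1.459]
contact_force: [1.0, -0.0, -1.4]
opening: 0.0437
```

Call:
apply_moves:
  increments:
    - {"grip": 0.5,"linear": [-10,0,40],"turn": [0,0,0]}
    - {"grip": 0.2,"linear": [-50,-10,80],"turn": [0,0,0]}
    - {"grip": 0,"linear": [-80,-40,110],"turn": [0,0,0]}
    - {"grip": 0,"linear": [-80,-90,120],"turn": [0,0,0]}
    - {"grip": 0,"linear": [-80,-140,130],"turn": [0,0,0]}
    - {"grip": 0,"linear": [-80,-190,140],"turn": [0,0,0]}
    - {"grip": 0,"linear": [-80,-220,150],"turn": [0,0,0]}
    - {"grip": 0,"linear": [-80,-220,150],"turn": [0,0,0]}

```text
time: 42.9
tool_pos: [0.4403, -0.1136, 0.3423]
tool_rot: [3.139, 0.002, 1.454]
contact_force: [1.4, 0.8, -0.9]
opening: 0.0005
```

```bash
python3 - <<'E'
from h import *
s=weigh("s28",1);t=snap("top","t28")
cv2.imwrite("pics/c28.png",cv2.resize(s[80:300,170:470],None,fx=2.6,fy=2.6,interpolation=cv2.INTER_CUBIC))
cv2.imwrite("pics/c28t.png",cv2.resize(t[130:250,190:440],None,fx=3.2,fy=3.2,interpolation=cv2.INTER_CUBIC))
E
```

```text
[ 0.44   -0.1113  0.3415] 0.0006 [-0.89] mean -0.89
```

View pics/c28.png

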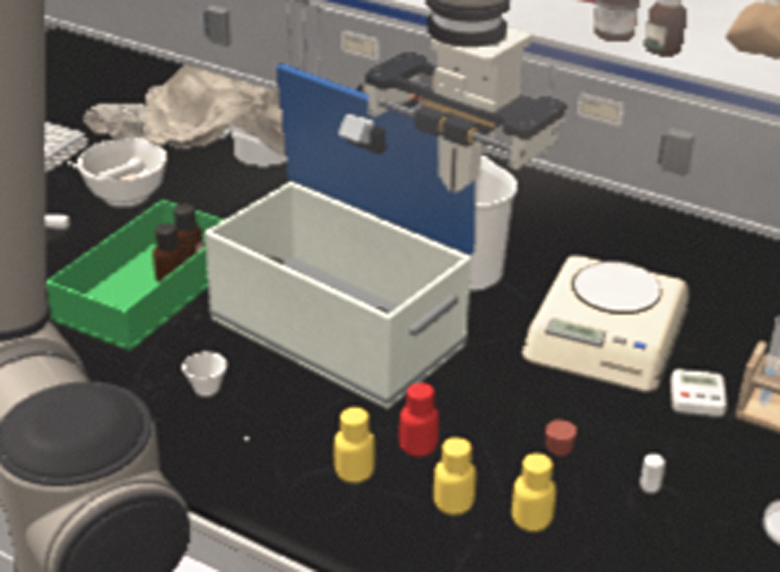

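View pics/c28t.png

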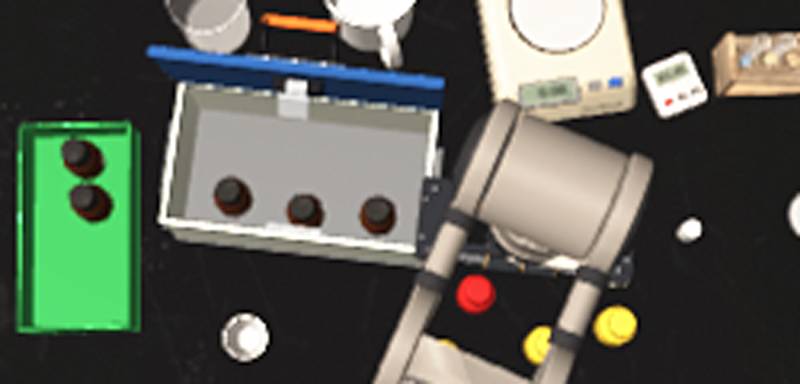

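Call:
apply_moves:
  increments:
    - {"grip": 0,"linear": [20,5,20],"turn": [0,0,0]}
    - {"grip": 0,"linear": [60,20,35],"turn": [0,0,0]}
    - {"grip": 0,"linear": [105,45,38],"turn": [0,0,0]}
    - {"grip": 0,"linear": [150,70,38],"turn": [0,0,0]}
    - {"grip": 0,"linear": [190,92,38],"turn": [0,0,0]}
    - {"grip": 0,"linear": [210,102,38],"turn": [0,0,0]}
    - {"grip": 0,"linear": [210,102,20],"turn": [0,0,0]}
    - {"grip": 0,"linear": [210,102,20],"turn": [0,0,0]}
    - {"grip": 0,"linear": [210,102,20],"turn": [0,0,0]}

```text
time: 43.9
tool_pos: [0.6494, -0.0059, 0.3609]
tool_rot: [-3.14, -0.0, 1.461]
contact_force: [-0.5, -0.6, 0.4]
opening: 0.001
```

```bash
python3 - <<'E'
from h import *
s=weigh("s29",1);o=observe();P=o["tool_pos"]-BO;print(P@BX-.082,P@BY,P[2]-.14,o["tool_rot"],o["contact_force"])
cv2.imwrite("pics/c29.png",cv2.resize(s[40:240,200:400],None,fx=3.5,fy=3,interpolation=cv2.INTER_CUBIC))
E
```

```text
[ 0.6496 -0.0065  0.3619] 0.0006 [-0.03] mean -0.03
0.023053603452435734 -0.10138680463622102 0.22186120132298764 [ 3.14130828e+00 -1.64272520e-04  1.46011765e+00] [-0.70368547 -0.15893948 -0.02502646]
```

View pics/c29.png

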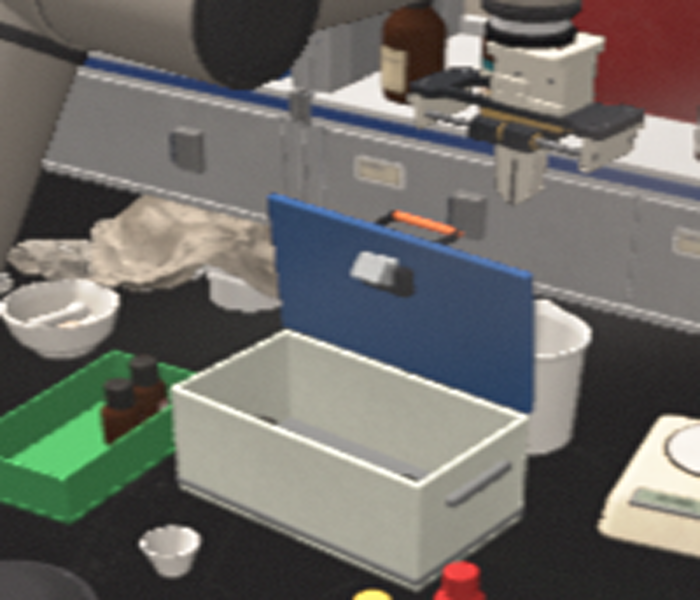

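```bash
python3 - <<'E'
from h import *
print(lidang((352,131.7),-.148),lidang((352,129.9),-.148))
# top view edge: t28 crop lid front top edge right end (443,82)/3.2
c,d=ray("top",(443/3.2+190,(82)/3.2+130));print(((plane("top",(443/3.2+190,82/3.2+130),.31)-BO)@BX)-.082)
E
```

```text
(np.float64(-0.016263266132016993), np.float64(0.16648352317173276), np.float64(1.4734183521676827)) (np.float64(-0.016895894817237037), np.float64(0.17267282681873775), np.float64(1.4732576476711647))
-0.015420399879289129
```

Call:
apply_moves:
  increments:
    - {"grip": 0,"linear": [0,-2,-30],"turn": [0,0,0]}
    - {"grip": 0,"linear": [0,-2,-60],"turn": [0,0,0]}
    - {"grip": 0,"linear": [0,-2,-72],"turn": [0,0,0]}
    - {"grip": 0,"linear": [0,-2,-72],"turn": [0,0,0]}
    - {"grip": 0,"linear": [-10,-1,-72],"turn": [0,0,0]}
    - {"grip": 0,"linear": [-20,0,-72],"turn": [0,0,0]}
    - {"grip": 0,"linear": [-30,1,-72],"turn": [0,0,0]}
    - {"grip": 0,"linear": [-40,2,-73],"turn": [0,0,0]}
    - {"grip": 0,"linear": [-50,3,-75],"turn": [0,0,0]}
    - {"grip": 0,"linear": [-60,4,-79],"turn": [0,0,0]}

```text
time: 44.95
tool_pos: [0.5912, -0.0034, 0.2853]
tool_rot: [3.135, -0.0, 1.459]
contact_force: [1.3, 0.3, 2.3]
opening: 0.0003
```

```bash
python3 - <<'E'
from h import *
s=weigh("s30",1);o=observe();P=o["tool_pos"]-BO;print(P@BX-.082,P@BY,P[2]-.14,o["contact_force"])
cv2.imwrite("pics/c30.png",cv2.resize(s[40:240,200:400],None,fx=3.5,fy=3,interpolation=cv2.INTER_CUBIC))
E
```

```text
[ 0.5896 -0.0032  0.2847] 0.0003 [0.95] mean 0.95
-0.03691439144209152 -0.10482593993590006 0.14474836968293198 [ 0.86714852 -0.34712581  0.94961292]
```

View pics/c30.png

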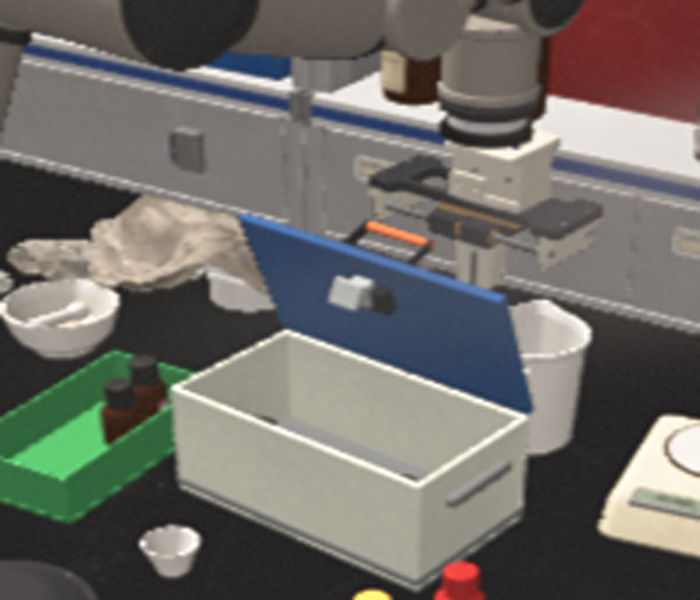

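Call:
apply_moves:
  increments:
    - {"grip": 0,"linear": [-8,1,-4],"turn": [0,0,0]}
    - {"grip": 0,"linear": [-16,2,-9],"turn": [0,0,0]}
    - {"grip": 0,"linear": [-29,3,-16],"turn": [0,0,0]}
    - {"grip": 0,"linear": [-41,4.5,-23],"turn": [0,0,0]}
    - {"grip": 0,"linear": [-53,6,-33],"turn": [0,0,0]}
    - {"grip": 0,"linear": [-64,7,-44],"turn": [0,0,0]}
    - {"grip": 0,"linear": [-74,8,-55],"turn": [0,0,0]}
    - {"grip": 0,"linear": [-82,9,-68],"turn": [0,0,0]}
    - {"grip": 0,"linear": [-90,10,-81],"turn": [0,0,0]}
    - {"grip": 0,"linear": [-95,10.5,-95],"turn": [0,0,0]}

```text
time: 46.0
tool_pos: [0.4962, 0.007, 0.189]
tool_rot: [3.137, 0.0, 1.459]
contact_force: [-0.6, 1.5, 1.0]
opening: 0.0007
```

```bash
python3 - <<'E'
from h import *
s=weigh("s31",1);o=observe();P=o["tool_pos"]-BO;print(P@BX-.082,P@BY,P[2]-.14,o["contact_force"])
cv2.imwrite("pics/c31.png",cv2.resize(s[40:240,200:400],None,fx=3.5,fy=3,interpolation=cv2.INTER_CUBIC))
E
```

```text
[0.4942 0.0072 0.1866] 0.0003 [-1.45] mean -1.45
-0.13285061140661103 -0.10511039871854205 0.04656672762280037 [-2.29555802  0.44705429 -1.45114718]
```

View pics/c31.png

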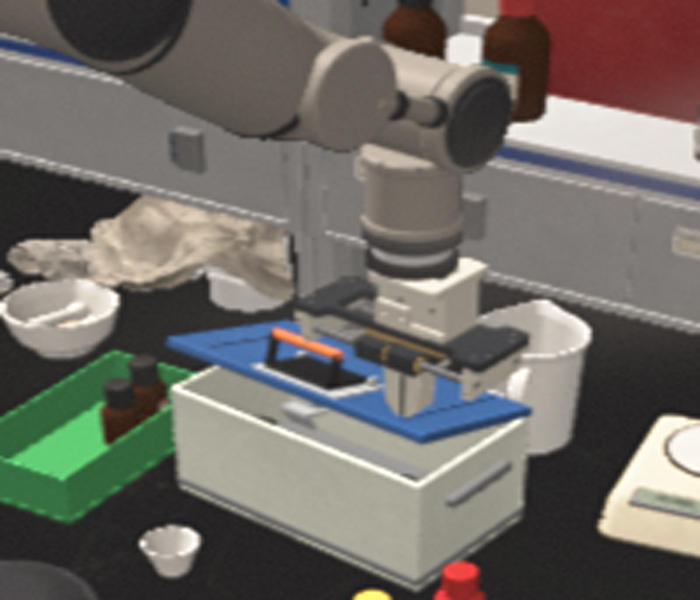

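Call:
apply_moves:
  increments:
    - {"grip": 0,"linear": [-1,0,-8],"turn": [0,0,0]}
    - {"grip": 0,"linear": [-2,0,-15],"turn": [0,0,0]}
    - {"grip": 0,"linear": [-3,0.5,-22],"turn": [0,0,0]}
    - {"grip": 0,"linear": [-4,0.5,-28],"turn": [0,0,0]}
    - {"grip": 0,"linear": [-4,0.5,-33],"turn": [0,0,0]}
    - {"grip": 0,"linear": [-4,0.5,-36],"turn": [0,0,0]}

```text
time: 46.65
tool_pos: [0.4915, 0.0075, 0.1514]
tool_rot: [3.14, -0.0, 1.459]
contact_force: [-0.1, 0.3, 0.0]
opening: 0.0006
```

```bash
python3 - <<'E'
from h import *
s=weigh("s32",1);o=observe();P=o["tool_pos"]-BO;print(P@BX-.082,P@BY,P[2]-.14,o["contact_force"])
cv2.imwrite("pics/c32.png",cv2.resize(s[110:230,220:370],None,fx=5,fy=5,interpolation=cv2.INTER_CUBIC))
E
```

```text
[0.4911 0.0076 0.1507] 0.0004 [-0.07] mean -0.07
-0.13601358647589845 -0.10506180047570499 0.010679608125144124 [-0.49576735  0.20262916 -0.06793072]
```

View pics/c32.png

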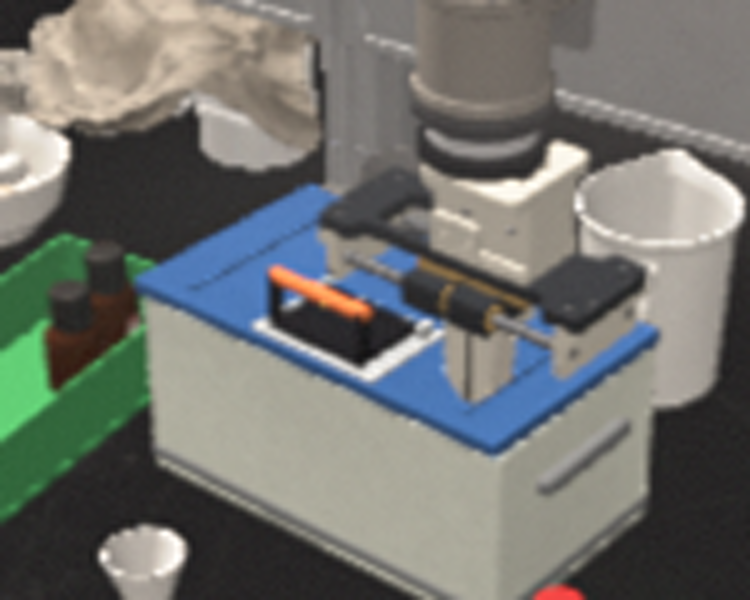

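Call:
apply_moves:
  increments:
    - {"grip": 0,"linear": [0,0,-3],"turn": [0,0,0]}
    - {"grip": 0,"linear": [0,0,-5],"turn": [0,0,0]}
    - {"grip": 0,"linear": [0,0,-6],"turn": [0,0,0]}
    - {"grip": 0,"linear": [0,0,-7],"turn": [0,0,0]}
    - {"grip": 0,"linear": [0,0,-7],"turn": [0,0,0]}

```text
time: 47.2
tool_pos: [0.4912, 0.0076, 0.146]
tool_rot: [3.14, 0.0, 1.459]
contact_force: [-6.2, 0.6, 18.3]
opening: 0.0002
```

Call:
apply_moves:
  increments:
    - {"grip": 0,"linear": [0,0,0],"turn": [0,0,0]}
    - {"grip": 0,"linear": [0,0,20],"turn": [0,0,0]}
    - {"grip": 0,"linear": [-20,-10,60],"turn": [0,0,0]}
    - {"grip": 0,"linear": [-40,-40,100],"turn": [0,0,0]}
    - {"grip": 0,"linear": [-40,-90,120],"turn": [0,0,0]}
    - {"grip": 0,"linear": [-40,-140,130],"turn": [0,0,0]}
    - {"grip": 0,"linear": [-40,-190,130],"turn": [0,0,0]}
    - {"grip": 0,"linear": [-40,-220,130],"turn": [0,0,0]}
    - {"grip": 0,"linear": [-40,-220,130],"turn": [0,0,0]}

```text
time: 48.1
tool_pos: [0.4507, -0.2166, 0.2735]
tool_rot: [-3.141, 0.001, 1.454]
contact_force: [0.4, 0.6, -0.4]
opening: 0.0004
```

```bash
python3 - <<'E'
from h import *
s=weigh("s33",1);t=snap("top","t33")
cv2.imwrite("pics/c33.png",cv2.resize(s[110:280,180:440],None,fx=3,fy=3,interpolation=cv2.INTER_CUBIC))
cv2.imwrite("pics/c33t.png",cv2.resize(t[130:250,190:440],None,fx=3.2,fy=3.2,interpolation=cv2.INTER_CUBIC))
h=hsv(s).astype(int);roi=np.zeros(h.shape[:2],bool);roi[130:250,220:370]=1
o=np.argwhere(roi&(abs(h[...,0]-11)<7)&(h[...,1]>140)&(h[...,2]>120))[:,::-1];print("rod px now",o.mean(0),"start 283.9 169.65 / 284.26 169.89")
E
```

```text
[ 0.4507 -0.2142  0.2734] 0.0003 [-0.48] mean -0.48
rod px now [284.171875 169.828125] start 283.9 169.65 / 284.26 169.89
```

View pics/c33.png

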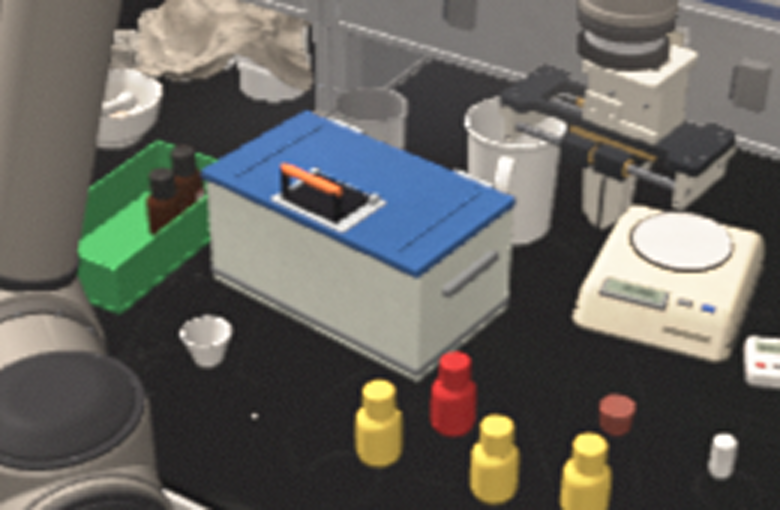

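View pics/c33t.png

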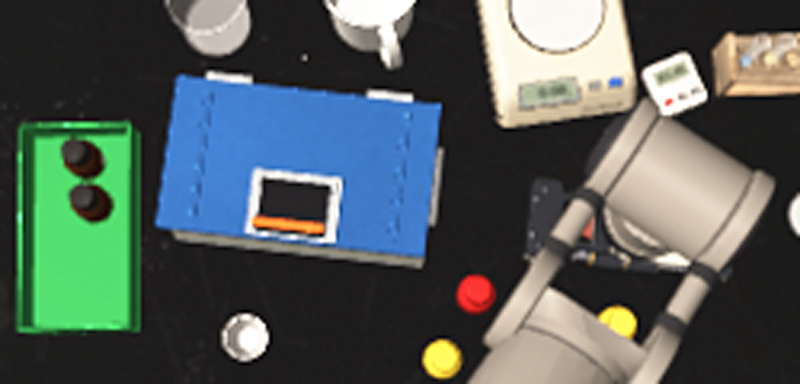

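The lid looks flush, and the orange rod is back at its starting pixel (284.2, 169.8). Two bottles stand in the tray and none are left on the worktop. The gripper is clear of everything, so I am handing in.

```bash
python3 -c "
from cell import *
print(hand_in())"
```

```text
the job is handed in; nothing more can be done
None
```

The job is handed in, and as far as my last checks show it is complete: three full bottles are in the box, two empty ones are in the tray, and the lid is shut. The hand-in gave no verdict.

- **Opening:** I gripped the paddle rod, lifted it to free the latch and swung the lid to about 1.47 rad.
- **Sorting:** I lifted each of the five amber bottles by its cap and read the wrist force. Three were full (about 2.8, 3.0 and 3.5 N) and two were empty (about 0.4 and 0.8 N, the first near the sensor's noise).
- **Knocked bottle:** One full bottle was knocked aside during the run. I found it again in the images before grasping it.
- **Closing:** I pushed the lid down and pressed with 18 N. It stopped at 0.146 m, the fully shut height.

**Last checks:**
- The rod is within 0.1 px of its starting place in the picture.
- Both tray bottles are upright, and none are left on the worktop.
- The three bottles in the box were upright when I last saw them, just before closing.
- The crucible, stopper, vial and coloured look-alikes appear unmoved, though the arm partly hid some of them in the last pictures.
- I could not read the pawl directly, so I infer that it latched from the shut height and the rod position.

**Disagreements along the way:** the two cameras differed by about 3 to 9 mm. One grasp was 11 mm off the planned position, but it still caught the bottle cleanly.

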